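# Clear and fold away the bench guard

### The arm

A 7-joint arm with a two-finger parallel gripper is mounted at the origin on the work surface. World frame = base frame: x ahead of the robot, y to its left, z up, the work surface at z = 0. Lengths are in m, angles in degrees, forces in N, time in s.
With the tool pointing down it reaches from about 0.4 to 0.9 m from the base axis. Payload 5.5 kg.
Tool frame: the origin (TCP) lies at the very end of the fingers, on their centre line; the grasp point (between the pads) lies 19 mm behind it; z points along the fingers, x is the direction in which the jaws open and shut, and the axes are right-handed (so a half turn about z gives the same grasp; the last joint's range is limited). The gripper opens to 85 mm and grips with 20 to 120 N. Pads are 22 mm wide; open, the fingers measure 114 mm over their backs; the gripper's body (76 mm by 85 mm) begins 54 mm behind the grasp point. The pads swing forward as they close: fully open they stand 13 mm farther back than shut.
Start: joints at [-52.414, 28.699, -24.465, 88.831, 12.651, 65.22, -12.049], TCP at [0.249, 0.601, 0.231] pointing down, gripper open.
Joint ranges: [-164.97, 164.97], [-17.58, 116.51], [-87.97, 89.64], [11.32, 138.91], [-80.73, 260.73], [10.89, 115.49], [-147.41, 147.41]. Speed limits (degrees/s): [147.25, 147.25, 180, 180, 180, 180, 180].

### API

Orientations are given as a 3x3 rotation matrix whose columns are the frame's x, y, z axes.
In Python, from station import r gives the robot as it stands.
- The arm moves only by the shell command python3 -m jog 'ROWS' [FORCE]. ROWS is JSON, a list of rows, each an object of numbers: "gripper": the opening, from -1 (shut) to 1 (fully open); "x", "y", "z": the shift along the tool's x, y, z in mm; "spin": the turn about the tool's z in rad. A call has 1 to 10 rows; each row is the pose to reach, as a shift and turn from the pose commanded when the call began, along the tool's axes at that moment; what a row does not reach only later rows make up. A row lasts 1/10 s, in which the tool goes at most 50 mm and 8.59 degrees, less where a joint would pass 70% of its speed; a pose out of reach is approached as far as the arm can. A call with a gripper value outside its range is refused whole. The fingers move at their own pace and stop on an object; FORCE is the grip in N (left out, the last holds). Time passes only in rows, so rows that repeat a pose let the fingers close. It gives the time, the measured TCP pose, the force and the opening at its end, in the units of the state.
- r.state(): the state, without advancing time (a new reading comes with each control period).
- r.grab_frame(name): name is "scene" or "side" or "wrist"; returns (picture, depth): 384x512x3 uint8, red, green, blue; 384x512 float32, m along the optical axis (not along the pixel's ray), 0 where there is no reading.
- r.calibration(name): a dict with "camera_matrix" (3x3 intrinsics, pixels), "camera_from_world" (4x4, takes a point from world to camera coordinates); the wrist camera has in their place "T_tool_cam" (4x4, takes a point from camera to tool coordinates, whose origin is the TCP and whose axes are the tool frame's). Camera axes: x right, y up, looking along -z (the intrinsics and any distortion apply to the point x, -y, -z); pixel columns grow to the right and rows downward; lengths in m; the calibration is good to about 2 mm. A picture is of the moment at which its call begins: read the wrist's pose just before it. calibration takes no time and is no camera call.
- r.sign_off(): hands the job in, once; it reports no verdict.
Trained networks look in the newest picture that a camera, given by its name, has taken for a name from the list of things; names that differ only in an ending like _2 or _b are one class to them, and where a whole thing is asked for, a point or a joint stands for the part that bears it (a point fixed in the world has none). Each returns a list of dicts, best first, with "p" (0 to 1); they miss things now and then, are a little off and sometimes report something else, mostly with a low value. They report only what shows in the picture. A call takes as long as a camera call. They do not tell look-alikes from the thing itself.
- r.find_in(camera, target): "point" ([x, y, z] in m, in world coordinates, good to about 4 mm: the middle of the surface that is visible of it).
- r.outline_of(camera, target): "pixels" (384x512 bool, what is visible of it).
- r.spot_point(camera, target): "point" ([x, y, z] in m, in world coordinates, good to about 4 mm: a listed point, or the origin of a listed thing).
The state is a dict: "t": time; "q": joint angles; "qd": joint speeds; "tau": joint torques, N m; "eef_pos": TCP position; "ee_rot": TCP orientation; "contact_force": force on the tool from outside, world axes, zero at the start; "moment": the same for the moment, N m; "gripper_width": opening from 0.0 (shut) to 1.0 (fully open).
Only numpy, scipy, OpenCV 4.12 (cv2) and the standard library are available. Lean on these libraries where they do the work, as an engineer would, in place of code of your own. Each camera call takes 0.05 s, during which the arm holds its last target.

### The job

Fold the low three-panel bamboo guard away so that the bench is free. First lift the bento tier out of it and set it gently, upright, centred and squarely on the other bento tier; then swing the guard's end panel in flat against its middle panel, swing the two together flat against the fixed panel so that the end panel lies between them, and finally turn the steel keeper fully across the folded panels to hold them. Leave the lower bento tier, the soy dish, the skewer holder and the spatula where they stand.

Things in the scene. Friction and masses are not known exactly. Their poses are not given: they have to be found in the camera images.
- guard: fixed panel of the guard, bamboo, screwed to the bench: 190 mm long along y, 12 thick along x, 50 high. Origin: middle of its underside, z up. Its folding face looks to -x (the robot); a foot 40 mm deep, 5 high lies behind it. Hinge h1 is at its +y end. Met open as a U around the bento tier: fixed panel behind, middle panel at the +y side, end panel in front. Folds like a letter.
- guard_mid (a joint): angle of the middle panel about vertical hinge h1, rad: 0 = folded, parallel to the fixed panel, 17 mm in front of its face, the end panel just fitting between; grows as it opens, clockwise from above; 1.45 to 1.8 when met, travel 0 to 2.3. Friction 0.35 N m: stays where left. The end panel cannot get in once this is folded, and blocks it while open.
- guard_tip (a joint): angle of the end panel about vertical hinge h2, relative to the middle panel, rad: 0 = folded flat along the middle panel's inner face (which faces the fixed panel when folded); grows as it opens, clockwise from above; 1.6 to 1.85 when met, travel 0 to 2.6. Friction 0.09 N m: stays where left.
- guard_keeper (a joint): angle of the steel keeper, a bar 62 mm long on a vertical pivot on the fixed panel's top edge (x = 0, y = -66 mm), rad: 0 = parked, pointing along the panel's -y; 1.57 = end of travel, turned clockwise from above to point along -x across the folded panels. Met at -0.4 to 0.3. Friction 0.04 N m. Bar top 59 mm high; a lip at its end hangs to 33 mm, in front of the folded middle panel.
- guard_h1 (a point): axis of hinge h1 at the top of its barrel (50 mm above the bench), fixed to the guard at x = -14.5 mm, y = +90 mm; axes as guard
- guard_h2 (a point): axis of hinge h2 at 50 mm above the bench, 160 mm from h1; turns with the middle panel, axes equal to guard's when that is folded. In these axes the middle panel runs along +y from h2 to h1, 155 mm long, 12 thick, from 4 to 50 mm above the bench; its centre line lies 7.25 mm to -x of h2; its outer face (to push when folding it) looks to -x
- guard_tip_end (a point): free end of the end panel, on its centre line at its top edge, 50 mm above the bench; turns with the end panel, whose +y runs from h2 to this end. Panel 129 mm long, 12 thick, from 4 to 50 mm above the bench; its centre line lies 7.25 mm to +x of h2, its free end 135 mm along y from h2; its +x face is the one to push when folding it
- keeper_knob (a point): middle of the keeper's upright round knob, 16 mm in diameter, from 59 to 90 mm above the bench, this point at 76 mm and 49 mm from the keeper's pivot; it turns with the keeper
- tier_center (a point): centre of the bento tier that stands inside the open guard: closed white plastic box with a lid, 112 mm long (its x), 58 mm wide (its y), 54 mm high (z), 0.15 to 0.3 kg; the centre is 27 mm above its underside
- mate_top (a point): centre of the flat top of the other, slightly larger bento tier standing beside the guard, on either side: 126 mm long (its x), 68 mm wide (its y), 50 mm high; loose, about 0.45 kg
- dish: bystander: ceramic soy dish, 84 mm across, 22 mm high, origin under its centre
- holder: bystander: bamboo skewer holder, 72 mm across, 90 mm high, skewers up to 145 mm; origin under its centre
- spatula: bystander: grey silicone spatula lying on the bench, 200 mm long along its x
Mind the look-alikes: they are no part of the job. Leave any blue or red look-alike of the part that bears tier_center alone. Leave any orange look-alike of the part that bears mate_top alone.

How it is judged:
By the outcome, as a careful person would: the job done as asked, in the order asked, and still so for the second after the job is handed in, with the robot touching nothing.
It also fails if it takes over 72 s, if anything falls off the work surface, if the arm or the gripper's body presses on something with over 40 N, if the wrist force passes 120 N, or if a joint passes its speed limit or range.

## Working session

There is one attempt and no reset: what is moved stays moved. The work goes in short steps, Python scripts to look and compute and a shell command to move; the robot and the scene stay as the last step left them, time stands still between calls to the robot, and variables do not carry over. Pictures are saved under pics/ and viewed, and the job is handed in when it is done.

```bash
mkdir -p pics; ls; cat > h.py <<'E'
import numpy as np, cv2
from station import r
def snap(n,f):
    im,d=r.grab_frame(n); cv2.imwrite('pics/'+f,cv2.cvtColor(im,cv2.COLOR_RGB2BGR)); return im,d
def st():
    s=r.state(); print('t',round(s['t'],2),'tcp',np.round(s['eef_pos'],4),'F',np.round(s['contact_force'],1),'g',round(s['gripper_width'],3)); print(np.round(s['ee_rot'],3).tolist()); return s
def cloud(n,d):
    c=r.calibration(n);K=np.array(c['camera_matrix'])
    v,u=np.mgrid[0:384,0:512]; x=(u-K[0,2])/K[0,0]*d; y=(v-K[1,2])/K[1,1]*d
    P=np.stack([x,-y,-d,np.ones_like(d)],-1)
    if 'T_tool_cam' in c:
        s=r.state(); T=np.eye(4);T[:3,:3]=s['ee_rot'];T[:3,3]=s['eef_pos'];M=T@np.array(c['T_tool_cam'])
    else: M=np.linalg.inv(np.array(c['camera_from_world']))
    return (P@M.T)[...,:3]
E
python3 - <<'E'
from h import *
st()
for n in ['scene','side','wrist']:
    im,d=snap(n,n+'0.png'); np.save(n+'0.npy',d)
    c=r.calibration(n); print(n,{k:np.round(v,3).tolist() for k,v in c.items()})
    for t in ['guard','guard_h1','guard_h2','guard_tip_end','keeper_knob','tier_center','mate_top','dish','holder','spatula']:
        print(t,[(np.round(o['point'],3).tolist(),round(o['p'],2)) for o in r.spot_point(n,t)][:4])
    if n=='side':break
st()
E
```

```text
pics
t 0.0 tcp [0.2486 0.5999 0.2303] F [-0.1  0.3  1.2] g 1.002
[[0.383, 0.924, -0.001], [0.924, -0.383, -0.002], [-0.002, -0.0, -1.0]]
scene {'camera_matrix': [[494.902, 0.0, 261.671], [0.0, 494.902, 186.952], [0.0, 0.0, 1.0]], 'camera_from_world': [[-0.6, 0.8, 0.019, 0.39], [-0.557, -0.435, 0.708, 0.243], [0.574, 0.414, 0.706, -1.661], [0.0, 0.0, 0.0, 1.0]]}
guard [([0.654, 0.02, -0.0], 0.79)]
guard_h1 [([0.638, 0.108, 0.05], 0.95), ([0.478, 0.113, 0.049], 0.82)]
guard_h2 [([0.638, 0.108, 0.05], 0.95), ([0.478, 0.113, 0.049], 0.82)]
guard_tip_end [([0.459, -0.026, 0.047], 0.56)]
keeper_knob [([0.668, -0.092, 0.074], 0.49)]
tier_center [([0.532, -0.147, 0.029], 0.78), ([0.788, 0.111, 0.025], 0.69), ([0.567, 0.023, 0.022], 0.61)]
mate_top [([0.507, -0.501, 0.045], 0.85), ([0.473, -0.355, 0.051], 0.61)]
dish [([0.698, -0.315, -0.001], 0.7)]
holder [([0.474, 0.337, 0.002], 0.83)]
spatula [([0.699, 0.291, 0.001], 0.88)]
side {'camera_matrix': [[482.126, 0.0, 251.837], [0.0, 482.126, 188.822], [0.0, 0.0, 1.0]], 'camera_from_world': [[0.795, -0.607, 0.006, -0.475], [0.434, 0.575, 0.693, -0.261], [-0.424, -0.549, 0.72, -1.187], [0.0, 0.0, 0.0, 1.0]]}
guard [([0.651, 0.019, -0.0], 0.95), ([0.475, 0.342, 0.001], 0.72)]
guard_h1 [([0.477, 0.104, 0.048], 0.93), ([0.636, 0.11, 0.049], 0.65)]
guard_h2 [([0.477, 0.104, 0.048], 0.93), ([0.636, 0.11, 0.049], 0.65)]
guard_tip_end [([0.46, -0.028, 0.048], 0.55)]
keeper_knob [([0.668, -0.093, 0.075], 0.68)]
tier_center [([0.79, 0.11, 0.03], 0.9), ([0.568, 0.026, 0.026], 0.67), ([0.536, -0.148, 0.023], 0.6)]
mate_top [([0.363, -0.216, 0.052], 0.88), ([0.477, -0.352, 0.054], 0.72)]
dish [([0.694, -0.313, -0.004], 0.92), ([0.634, 0.109, 0.049], 0.23)]
holder [([0.472, 0.342, 0.0], 0.66)]
spatula [([0.701, 0.289, 0.0], 0.89)]
t 1.1 tcp [0.2488 0.6005 0.2313] F [-0.1 -0.5  0.7] g 0.998
[[0.383, 0.924, -0.0], [0.924, -0.383, 0.0], [0.0, -0.0, -1.0]]
```

View pics/scene0.png

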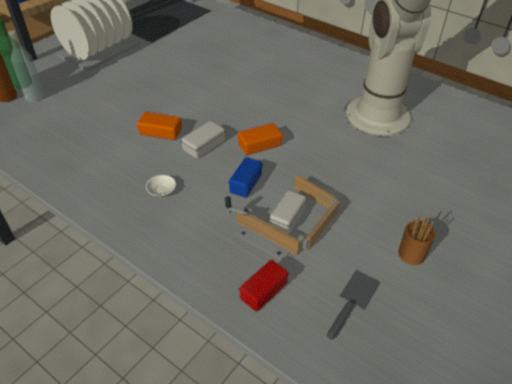

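View pics/side0.png

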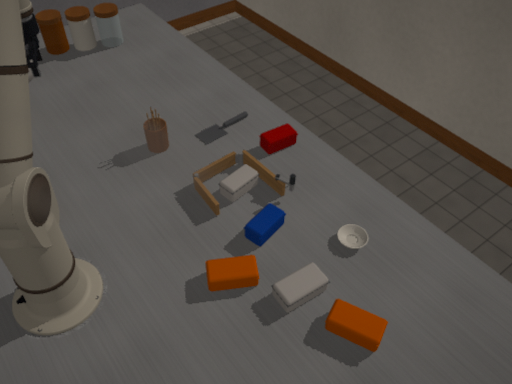

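Candidates (scene): tier: white box inside the guard (288,208), blue (245,177), red (264,285). I choose the white one. Mate: white box (204,138), orange (160,126) and (260,138). I choose the white one. Next, a close crop and a measurement.

```bash
cat > m.py <<'E'
from h import *
def rect(P,im,c,zlo,zhi,R=.085,white=True):
    m=(np.hypot(P[...,0]-c[0],P[...,1]-c[1])<R)&(P[...,2]>zlo)&(P[...,2]<zhi)
    if white:
        f=im.astype(int); m&=(f.max(-1)-f.min(-1)<45)&(f.max(-1)>90)
    q=P[m]; 
    if len(q)<20: print('few',len(q));return
    b=cv2.minAreaRect((q[:,:2]*1000).astype(np.float32))
    print(len(q),'rect c',np.round(b[0],1),'size',np.round(b[1],1),'ang',round(b[2],1),'zmed',np.median(q[:,2]).round(4),'mean',np.round(q.mean(0)*1000,1))
    return m
E
python3 - <<'E'
from m import *
for n in ['scene','side']:
    im=cv2.imread(f'pics/{n}0.png')[...,::-1]; d=np.load(n+'0.npy'); P=cloud(n,d)
    print(n); rect(P,im,(.567,.024),.047,.065); rect(P,im,(.475,-.353),.043,.06)
    for k,(u,v) in {'scene':{'t':(288,208),'m':(204,138),'k':(235,205)},'side':{'t':(240,182),'m':(302,286),'k':(285,180)}}[n].items():
        print(k,P[v,u].round(3)); 
s=cv2.imread('pics/scene0.png');e=cv2.imread('pics/side0.png')
a=cv2.resize(s[100:260,150:350],(800,640))[:600]; cv2.imwrite('pics/c1.png',cv2.resize(s[110:260,170:350],(720,600),interpolation=cv2.INTER_CUBIC))
cv2.imwrite('pics/c2.png',cv2.resize(e[140:310,180:340],(560,595),interpolation=cv2.INTER_CUBIC))
E
```

```text
scene
689 rect c [582.2  25.3] size [137.2  63. ] ang 4.2 zmed 0.0533 mean [574.8  25.9  53.3]
594 rect c [ 479.4 -352. ] size [ 72.6 128. ] ang 83.9 zmed 0.0493 mean [ 483.6 -349.6   49.1]
t [0.579 0.031 0.055]
m [ 0.498 -0.33   0.052]
k [ 0.616 -0.117  0.   ]
side
515 rect c [567.7  24. ] size [110.9  59.1] ang 8.7 zmed 0.0541 mean [565.1  20.9  54. ]
1197 rect c [ 476.7 -351.8] size [ 68.  123.3] ang 86.0 zmed 0.0501 mean [ 474.8 -354.    50. ]
t [0.556 0.001 0.056]
m [ 0.47  -0.364  0.05 ]
k [ 0.662 -0.073  0.06 ]
```

View pics/c1.png

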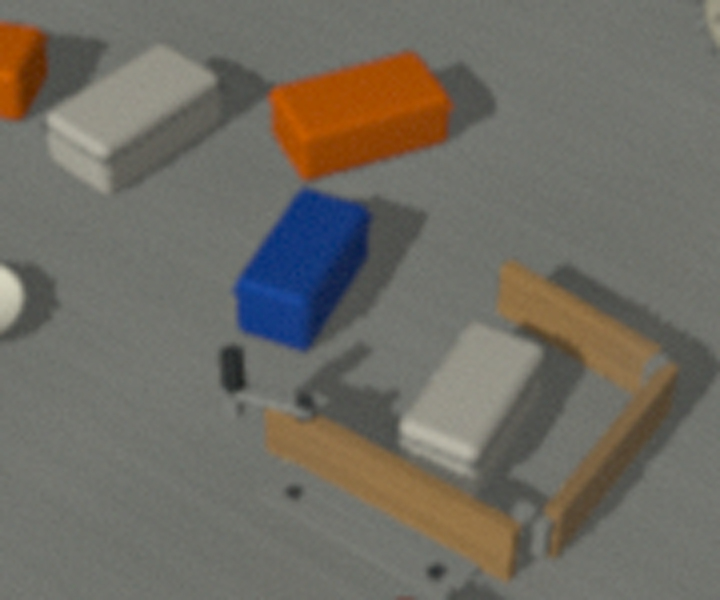

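View pics/c2.png

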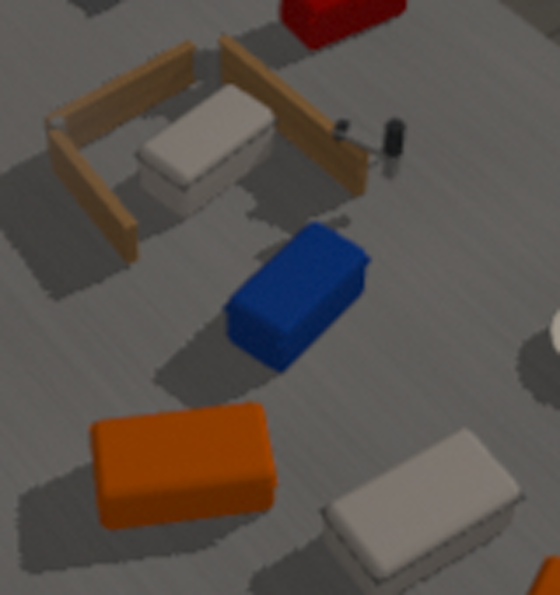

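```bash
python3 -m jog '[{"gripper":1,"x":-409,"y":514,"z":-40,"spin":-0.53},{"gripper":1,"x":-409,"y":514,"z":-40,"spin":-0.53},{"gripper":1,"x":-409,"y":514,"z":-40,"spin":-0.53},{"gripper":1,"x":-409,"y":514,"z":-40,"spin":-0.53},{"gripper":1,"x":-409,"y":514,"z":-40,"spin":-0.53},{"gripper":1,"x":-409,"y":514,"z":-40,"spin":-0.53},{"gripper":1,"x":-409,"y":514,"z":-40,"spin":-0.53},{"gripper":1,"x":-409,"y":514,"z":-40,"spin":-0.53},{"gripper":1,"x":-409,"y":514,"z":-40,"spin":-0.53},{"gripper":1,"x":-409,"y":514,"z":-40,"spin":-0.53}]'
python3 - <<'E'
from h import *
s=st(); R=np.array(s['ee_rot']); print(R.T@(np.array([.567,.025,.27])-s['eef_pos'])*1000)
print(np.round(r.calibration('wrist')['T_tool_cam'],3).tolist())
E
```

```text
t: 2.1
eef_pos: [0.4905, 0.1637, 0.2622]
ee_rot: [[-0.137, 0.991, 0.001], [0.991, 0.137, 0.0], [0.0, 0.001, -1.0]]
contact_force: [0.9, 0.6, -0.8]
gripper_width: 1.002
t 2.1 tcp [0.4905 0.1637 0.2622] F [ 0.9  0.6 -0.8] g 1.002
[[-0.137, 0.991, 0.001], [0.991, 0.137, 0.0], [0.0, 0.001, -1.0]]
[-147.86985102   56.7929249    -7.78860144]
[[1.0, 0.001, 0.001, -0.001], [0.001, -0.956, -0.293, -0.075], [0.0, 0.293, -0.956, -0.141], [0.0, 0.0, 0.0, 1.0]]
```

```bash
python3 -m jog '[{"gripper":1,"x":-148,"y":50,"z":-10},{"gripper":1,"x":-148,"y":50,"z":-10},{"gripper":1,"x":-148,"y":50,"z":-10},{"gripper":1,"x":-148,"y":50,"z":-10},{"gripper":1,"x":-148,"y":50,"z":-10}]' | head -1
python3 - <<'E'
from m import *
st(); im,d=snap('wrist','w1.png'); np.save('w1.npy',d); P=cloud('wrist',d); np.save('w1P.npy',P)
rect(P,im,(.567,.024),.047,.065)
for t in ['guard','guard_h1','guard_h2','guard_tip_end','keeper_knob','tier_center']:
    print(t,[(np.round(o['point'],3).tolist(),round(o['p'],2)) for o in r.spot_point('wrist',t)][:4])
E
```

```text
t 2.1 tcp [0.4905 0.1637 0.2622] F [ 0.9  0.6 -0.8] g 1.002
[[-0.137, 0.991, 0.001], [0.991, 0.137, 0.0], [0.0, 0.001, -1.0]]
2823 rect c [567.3  43.4] size [109.6 119.4] ang 7.5 zmed 0.0535 mean [567.1  12.5  53.2]
guard [([0.654, 0.018, -0.003], 0.76)]
guard_h1 [([0.638, 0.107, 0.052], 0.86), ([0.471, 0.108, 0.051], 0.61)]
guard_h2 [([0.638, 0.107, 0.052], 0.86), ([0.471, 0.108, 0.051], 0.61)]
guard_tip_end [([0.456, -0.024, 0.05], 0.64)]
keeper_knob [([0.67, -0.091, 0.073], 0.61)]
tier_center [([0.564, 0.026, 0.02], 0.9), ([0.788, 0.114, 0.021], 0.82), ([0.528, -0.148, 0.025], 0.73)]validation failed for argument at $[0]...
```

View pics/w1.png

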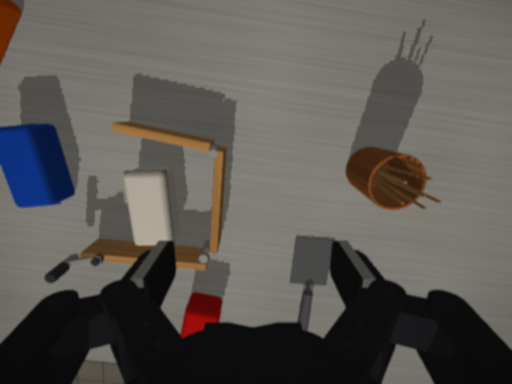

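The first row was refused because it lacked a spin value. The picture shows the white tier at (149,208) inside the guard, blue at (35,165) and red at (202,312).

```bash
python3 -m jog '[{"gripper":1,"x":-148,"y":30,"z":-10,"spin":0},{"gripper":1,"x":-148,"y":30,"z":-10,"spin":0},{"gripper":1,"x":-148,"y":30,"z":-10,"spin":0},{"gripper":1,"x":-148,"y":30,"z":-10,"spin":0},{"gripper":1,"x":-148,"y":30,"z":-10,"spin":0}]' | head -3
python3 - <<'E'
from m import *
st(); im,d=snap('wrist','w2.png'); P=cloud('wrist',d); np.save('w2P.npy',P)
rect(P,im,(.567,.024),.049,.06,R=.07)
for o in r.outline_of('wrist','tier_center')[:3]:
    m=o['pixels']&(P[...,2]>.047)&(P[...,2]<.062); q=P[m]
    if len(q)<50: continue
    b=cv2.minAreaRect((q[:,:2]*1000).astype(np.float32)); print(o['p'],b,np.median(q[:,2]))
for t in ['guard','guard_h1','guard_tip_end','keeper_knob','tier_center']:
    print(t,[(np.round(o['point'],3).tolist(),round(o['p'],2)) for o in r.spot_point('wrist',t)][:4])
E
```

```text
t: 2.95
eef_pos: [0.5398, 0.0232, 0.2714]
ee_rot: [[-0.136, 0.991, -0.0], [0.991, 0.136, 0.0], [0.0, -0.0, -1.0]]
t 2.95 tcp [0.5398 0.0232 0.2714] F [0.  1.1 0.3] g 0.999
[[-0.136, 0.991, -0.0], [0.991, 0.136, 0.0], [0.0, -0.0, -1.0]]
2783 rect c [567.9  24.6] size [108.2  54.2] ang 8.9 zmed 0.0523 mean [565.4  24.8  52.2]
0.95 ((567.3921508789062, 24.903240203857422), (109.23806762695312, 56.56861877441406), 9.041884422302246) 0.05231288845600268
0.93 ((767.9758911132812, 112.15714263916016), (55.52328872680664, 69.490478515625), 84.14244079589844) 0.05237570557968707
0.77 ((530.4553833007812, -144.22483825683594), (109.76256561279297, 55.81126403808594), 13.229519844055176) 0.05222913501139467
guard [([0.655, 0.014, -0.004], 0.93)]
guard_h1 [([0.476, 0.107, 0.048], 0.79), ([0.636, 0.105, 0.052], 0.78), ([0.57, 0.022, 0.02], 0.27)]
guard_tip_end [([0.456, -0.026, 0.05], 0.76)]
keeper_knob [([0.672, -0.094, 0.077], 0.78), ([0.458, -0.027, 0.05], 0.25), ([0.566, 0.023, 0.026], 0.25)]
tier_center [([0.528, -0.147, 0.027], 0.87), ([0.566, 0.021, 0.021], 0.84), ([0.789, 0.112, 0.024], 0.66)]
```

View pics/w2.png

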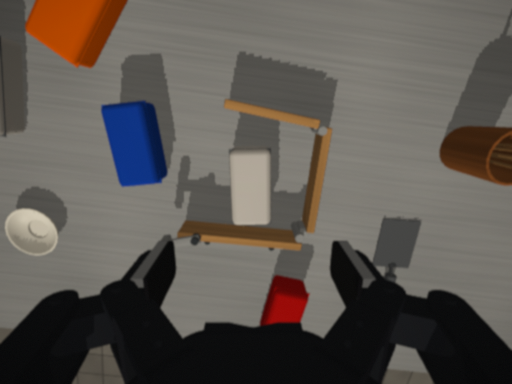

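```bash
python3 -m jog '[{"gripper":1,"x":-2,"y":28,"z":0,"spin":-0.02},{"gripper":1,"x":-2,"y":28,"z":50,"spin":-0.02},{"gripper":1,"x":-2,"y":28,"z":100,"spin":-0.02},{"gripper":1,"x":-2,"y":28,"z":150,"spin":-0.02},{"gripper":1,"x":-2,"y":28,"z":190,"spin":-0.02},{"gripper":1,"x":-2,"y":28,"z":220,"spin":-0.02},{"gripper":1,"x":-2,"y":28,"z":240,"spin":-0.02},{"gripper":1,"x":-2,"y":28,"z":255,"spin":-0.02},{"gripper":1,"x":-2,"y":28,"z":255,"spin":-0.02}]'
python3 -m jog '[{"gripper":0.2,"x":0,"y":0,"z":0,"spin":0},{"gripper":0.2,"x":0,"y":0,"z":0,"spin":0},{"gripper":0.2,"x":0,"y":0,"z":0,"spin":0},{"gripper":0.0,"x":0,"y":0,"z":0,"spin":0},{"gripper":-0.2,"x":0,"y":0,"z":0,"spin":0},{"gripper":-0.2,"x":0,"y":0,"z":0,"spin":0},{"gripper":-0.2,"x":0,"y":0,"z":0,"spin":0}]' 30
```

```text
t: 4.2
eef_pos: [0.5661, 0.0253, 0.0147]
ee_rot: [[-0.157, 0.988, -0.004], [0.988, 0.157, 0.0], [0.001, -0.004, -1.0]]
contact_force: [-0.1, 0.5, 0.0]
gripper_width: 1.001
t: 4.9
eef_pos: [0.5691, 0.025, 0.0182]
ee_rot: [[-0.157, 0.988, 0.003], [0.988, 0.157, -0.0], [-0.0, 0.003, -1.0]]
contact_force: [-0.1, -0.8, 7.1]
gripper_width: 0.675
```

```bash
python3 -m jog '[{"gripper":-0.2,"x":0,"y":0,"z":-8,"spin":0},{"gripper":-0.2,"x":0,"y":0,"z":-20,"spin":0},{"gripper":-0.2,"x":0,"y":0,"z":-50,"spin":0},{"gripper":-0.2,"x":0,"y":0,"z":-90,"spin":0},{"gripper":-0.2,"x":0,"y":0,"z":-130,"spin":0},{"gripper":-0.2,"x":0,"y":0,"z":-170,"spin":0},{"gripper":-0.2,"x":0,"y":0,"z":-170,"spin":0}]'
python3 - <<'E'
from h import *
s=st(); R=np.array(s['ee_rot']); print(R.T@(np.array([.40,-.345,.185])-s['eef_pos'])*1000)
E
```

```text
t: 5.6
eef_pos: [0.5718, 0.0255, 0.1936]
ee_rot: [[-0.157, 0.988, 0.012], [0.988, 0.157, 0.001], [-0.001, 0.011, -1.0]]
contact_force: [1.8, 0.7, -3.1]
gripper_width: 0.678
t 5.6 tcp [0.5718 0.0255 0.1936] F [ 1.8  0.7 -3.1] g 0.678
[[-0.157, 0.988, 0.012], [0.988, 0.157, 0.001], [-0.001, 0.011, -1.0]]
[-339.01305647 -227.79317401    6.42421766]
```

```bash
python3 -m jog '[{"gripper":-0.2,"x":-30,"y":-20,"z":0,"spin":0.05},{"gripper":-0.2,"x":-70,"y":-47,"z":0,"spin":0.1},{"gripper":-0.2,"x":-110,"y":-74,"z":0,"spin":0.15},{"gripper":-0.2,"x":-150,"y":-101,"z":0,"spin":0.2},{"gripper":-0.2,"x":-190,"y":-128,"z":0,"spin":0.24},{"gripper":-0.2,"x":-230,"y":-155,"z":0,"spin":0.24},{"gripper":-0.2,"x":-270,"y":-182,"z":0,"spin":0.24},{"gripper":-0.2,"x":-310,"y":-209,"z":0,"spin":0.24},{"gripper":-0.2,"x":-339,"y":-228,"z":0,"spin":0.24},{"gripper":-0.2,"x":-339,"y":-228,"z":0,"spin":0.24}]'
python3 -m jog '[{"gripper":-0.2,"x":0,"y":0,"z":0,"spin":0},{"gripper":-0.2,"x":0,"y":0,"z":0,"spin":0}]'
python3 - <<'E'
from m import *
s=st(); im,d=snap('wrist','w3.png'); P=cloud('wrist',d)
for t in ['mate_top','tier_center']:
  for o in r.outline_of('wrist',t)[:3]:
    m=o['pixels']; q=P[m]; q=q[q[:,2]>(.043)]; q=q[abs(q[:,2]-np.median(q[:,2]))<.006]
    if len(q)<50: continue
    print(t,o['p'],cv2.minAreaRect((q[:,:2]*1000).astype(np.float32)),np.median(q[:,2]))
snap('side','s3.png')
E
```

```text
t: 6.6
eef_pos: [0.3912, -0.3512, 0.1864]
ee_rot: [[0.092, 0.996, -0.002], [0.996, -0.092, -0.002], [-0.003, -0.002, -1.0]]
contact_force: [0.9, 0.7, -2.5]
gripper_width: 0.671
t: 6.8
eef_pos: [0.3959, -0.3441, 0.1863]
ee_rot: [[0.081, 0.997, -0.0], [0.997, -0.081, 0.001], [0.001, -0.0, -1.0]]
contact_force: [1.0, 1.1, -2.6]
gripper_width: 0.678
t 6.8 tcp [ 0.3959 -0.3441  0.1863] F [ 1.   1.1 -2.6] g 0.678
[[0.081, 0.997, -0.0], [0.997, -0.081, 0.001], [0.001, -0.0, -1.0]]
mate_top 0.57 ((496.7292175292969, -510.8583984375), (35.51992416381836, 121.57229614257812), 23.60369873046875) 0.04836607195353901
mate_top 0.57 ((368.533935546875, -220.53298950195312), (66.90426635742188, 124.26079559326172), 60.780670166015625) 0.048446423613481115
tier_center 0.83 ((384.9156494140625, -343.7991943359375), (56.75366973876953, 91.02307891845703), 85.29425811767578) 0.2205003036289876
tier_center 0.75 ((529.5948486328125, -148.4916229248047), (109.11438751220703, 55.92921447753906), 13.649913787841797) 0.052508837212897785
  return _methods._mean(a, axis=axis, dtype=dtype,
  ret = ret.dtype.type(ret / rcount)
```

View pics/w3.png

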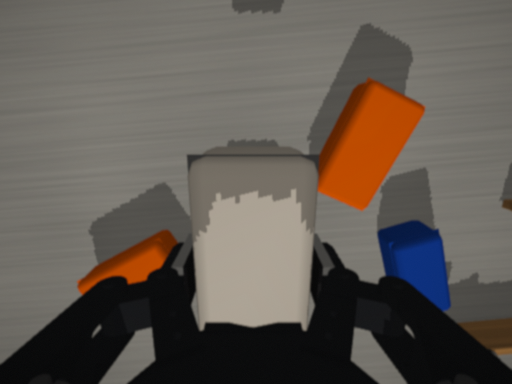

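View pics/s3.png

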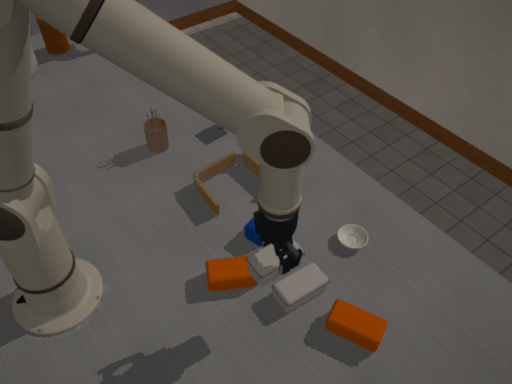

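```bash
python3 -m jog '[{"gripper":-0.2,"x":30,"y":24,"z":-10,"spin":0},{"gripper":-0.2,"x":65,"y":52,"z":-20,"spin":0},{"gripper":-0.2,"x":100,"y":80,"z":-35,"spin":0},{"gripper":-0.2,"x":130,"y":105,"z":-50,"spin":0},{"gripper":-0.2,"x":150,"y":120,"z":-60,"spin":0},{"gripper":-0.2,"x":150,"y":120,"z":-60,"spin":0},{"gripper":-0.2,"x":150,"y":120,"z":-60,"spin":0},{"gripper":-0.2,"x":150,"y":120,"z":-60,"spin":0}]'
cat > mm.py <<'E'
from m import *
s=st(); im,d=snap('wrist','w4.png'); P=cloud('wrist',d)
for t in ['mate_top','tier_center']:
  for o in r.outline_of('wrist',t)[:4]:
    m=o['pixels']; q=P[m]; q=q[q[:,2]>(.043)]
    if len(q)<50: continue
    q=q[abs(q[:,2]-np.median(q[:,2]))<.006]
    print(t,round(o['p'],2),cv2.minAreaRect((q[:,:2]*1000).astype(np.float32)),np.median(q[:,2]).round(4))
rect(P,im,(.476,-.353),.043,.06)
for n in ('scene','side'):
    im,d=snap(n,n+'4.png'); P=cloud(n,d); print(n);rect(P,im,(.476,-.353),.043,.06)
E
python3 mm.py
```

```text
t: 7.8
eef_pos: [0.5265, -0.2067, 0.246]
ee_rot: [[0.084, 0.996, -0.002], [0.997, -0.084, -0.0], [-0.0, -0.002, -1.0]]
contact_force: [-0.9, -0.8, -1.4]
gripper_width: 0.678
t 7.8 tcp [ 0.5265 -0.2067  0.246 ] F [-0.9 -0.8 -1.4] g 0.678
[[0.084, 0.996, -0.002], [0.997, -0.084, -0.0], [-0.0, -0.002, -1.0]]
mate_top 0.92 ((371.0821228027344, -221.15155029296875), (66.7220687866211, 119.084716796875), 61.11137008666992) 0.0483
mate_top 0.9 ((477.20587158203125, -352.4056701660156), (67.05406951904297, 124.37483978271484), 85.63999938964844) 0.0483
mate_top 0.86 ((511.8069763183594, -505.355224609375), (65.38904571533203, 124.68081665039062), 24.316247940063477) 0.0484
tier_center 0.96 ((514.6380615234375, -206.74827575683594), (57.63365173339844, 90.38031768798828), 84.51071166992188) 0.28
tier_center 0.67 ((778.4271240234375, 107.81006622314453), (58.19256591796875, 89.80621337890625), 83.12008666992188) 0.0524
tier_center 0.61 ((529.228515625, -147.3726806640625), (108.34329223632812, 56.93947219848633), 14.0642728805542) 0.0519
5042 rect c [ 477.2 -352.8] size [ 66.2 124.4] ang 85.6 zmed 0.0483 mean [ 473.6 -351.3   48.1]
scene
602 rect c [ 479.8 -351.4] size [ 69.6 127.6] ang 84.7 zmed 0.0491 mean [ 483.4 -349.3   49. ]
side
1201 rect c [ 477. -352.] size [ 68.6 123.9] ang 86.0 zmed 0.0502 mean [ 474.4 -353.8   50.1]
```

View pics/w4.png

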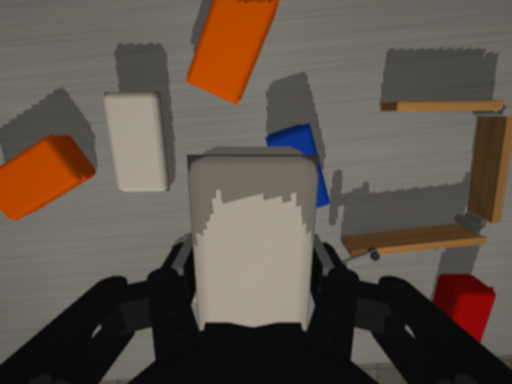

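```bash
python3 -m jog '[{"gripper":-0.2,"x":-35,"y":-8,"z":0,"spin":-0.01},{"gripper":-0.2,"x":-75,"y":-18,"z":20,"spin":-0.01},{"gripper":-0.2,"x":-110,"y":-27,"z":45,"spin":-0.01},{"gripper":-0.2,"x":-140,"y":-33,"z":80,"spin":-0.01},{"gripper":-0.2,"x":-149,"y":-35,"z":115,"spin":-0.01},{"gripper":-0.2,"x":-149,"y":-35,"z":136,"spin":-0.01},{"gripper":-0.2,"x":-149,"y":-35,"z":136,"spin":-0.01},{"gripper":-0.2,"x":-149,"y":-35,"z":136,"spin":-0.01},{"gripper":-0.2,"x":-149,"y":-35,"z":136,"spin":-0.01}]'
python3 - <<'E'
from h import *
s=st(); R=np.array(s['ee_rot']); print(R.T@(np.array([.479,-.3525,.070])-s['eef_pos'])*1000, np.degrees(np.arctan2(R[1,0],R[0,0])))
E
```

```text
t: 8.95
eef_pos: [0.4818, -0.352, 0.1123]
ee_rot: [[0.072, 0.997, 0.003], [0.997, -0.072, -0.001], [-0.001, 0.003, -1.0]]
contact_force: [0.3, -0.7, -2.5]
gripper_width: 0.677
t 8.95 tcp [ 0.4818 -0.352   0.1123] F [ 0.3 -0.7 -2.5] g 0.677
[[0.072, 0.997, 0.003], [0.997, -0.072, -0.001], [-0.001, 0.003, -1.0]]
[-0.67457111 -2.90995079 42.31756334] 85.86891351402276
```

```bash
python3 -m jog '[{"gripper":-0.2,"x":0,"y":0,"z":10,"spin":0},{"gripper":-0.2,"x":0,"y":0,"z":20,"spin":0},{"gripper":-0.2,"x":0,"y":0,"z":30,"spin":0},{"gripper":-0.2,"x":0,"y":0,"z":30,"spin":0},{"gripper":-0.2,"x":0,"y":0,"z":30,"spin":0},{"gripper":-0.2,"x":0,"y":0,"z":30,"spin":0}]'
python3 - <<'E'
from m import *
s=st(); R=np.array(s['ee_rot']); print(R.T@(np.array([.479,-.3525,.070])-s['eef_pos'])*1000)
for n in ('scene','side'):
    im,d=snap(n,n+'5.png'); P=cloud(n,d); print(n);rect(P,im,(.476,-.353),.03,.06);rect(P,im,(.476,-.353),.11,.13)
s=st()
E
python3 -c "
import cv2;e=cv2.imread('pics/side5.png');cv2.imwrite('pics/c5.png',cv2.resize(e[230:330,230:370],(784,560),interpolation=cv2.INTER_CUBIC))"
```

```text
t: 9.55
eef_pos: [0.4806, -0.3517, 0.0807]
ee_rot: [[0.073, 0.997, 0.0], [0.997, -0.073, -0.0], [-0.0, 0.0, -1.0]]
contact_force: [0.5, 0.0, -1.6]
gripper_width: 0.677
t 9.55 tcp [ 0.4806 -0.3517  0.0807] F [ 0.5  0.  -1.6] g 0.677
[[0.073, 0.997, 0.0], [0.997, -0.073, -0.0], [-0.0, 0.0, -1.0]]
[-0.87435157 -1.49992377 10.67258203]
scene
447 rect c [ 482.9 -347.1] size [ 69.2 127.4] ang 81.0 zmed 0.0465 mean [ 499.  -336.2   44.3]
285 rect c [ 485.3 -354.1] size [106.3  70.8] ang 3.8 zmed 0.1156 mean [ 505.3 -351.9  115.6]
side
356 rect c [ 469.4 -374.4] size [ 51.7 133.4] ang 65.2 zmed 0.0487 mean [ 463.9 -373.6   48.2]
499 rect c [ 479.6 -349.5] size [ 58.  110.4] ang 88.9 zmed 0.1168 mean [ 456.8 -352.2  116.7]
t 9.65 tcp [ 0.4807 -0.3519  0.0809] F [-0.2  0.2 -2.3] g 0.676
[[0.073, 0.997, 0.001], [0.997, -0.073, -0.0], [-0.0, 0.001, -1.0]]
```

View pics/c5.png

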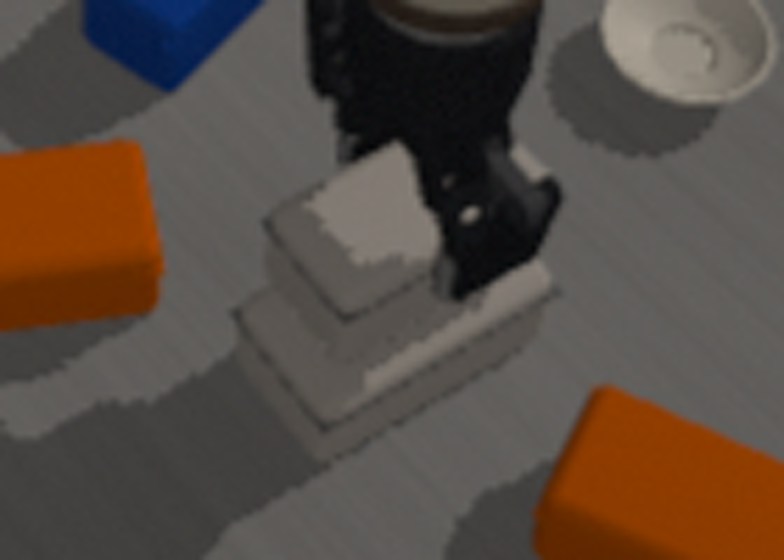

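```bash
python3 -m jog '[{"gripper":-0.2,"x":-1,"y":-1,"z":3,"spin":0},{"gripper":-0.2,"x":-1,"y":-1.5,"z":6,"spin":0},{"gripper":-0.2,"x":-1,"y":-1.5,"z":8,"spin":0},{"gripper":-0.2,"x":-1,"y":-1.5,"z":9,"spin":0},{"gripper":-0.2,"x":-1,"y":-1.5,"z":10,"spin":0},{"gripper":-0.2,"x":-1,"y":-1.5,"z":10,"spin":0}]'
```

```text
t: 10.25
eef_pos: [0.4788, -0.3524, 0.0704]
ee_rot: [[0.073, 0.997, -0.0], [0.997, -0.073, 0.0], [0.0, -0.0, -1.0]]
contact_force: [-0.2, 0.6, -2.0]
gripper_width: 0.674
```

```bash
python3 -m jog '[{"gripper":-0.2,"x":0,"y":0,"z":1,"spin":0},{"gripper":-0.2,"x":0,"y":0,"z":2,"spin":0},{"gripper":-0.2,"x":0,"y":0,"z":2,"spin":0}]'; python3 - <<'E'
from h import *
im,d=snap('side','side6.png');P=cloud('side',d)
m=(abs(P[...,0]-.46)<.04)&(abs(P[...,1]+.352)<.03)&(P[...,2]>.09)&(P[...,2]<.125); print(np.median(P[m][:,2]))
E
```

```text
t: 10.55
eef_pos: [0.4788, -0.3524, 0.0684]
ee_rot: [[0.073, 0.997, -0.0], [0.997, -0.073, 0.0], [0.0, -0.0, -1.0]]
contact_force: [-0.4, -0.8, -1.5]
gripper_width: 0.674
0.10396265366521407
```

```bash
python3 -m jog '[{"gripper":-0.2,"x":0,"y":0,"z":0.5,"spin":0},{"gripper":-0.2,"x":0,"y":0,"z":1,"spin":0},{"gripper":-0.2,"x":0,"y":0,"z":1,"spin":0}]'
```

```text
t: 10.9
eef_pos: [0.4788, -0.3525, 0.0682]
ee_rot: [[0.073, 0.997, 0.0], [0.997, -0.073, -0.0], [-0.0, 0.0, -1.0]]
contact_force: [-2.9, 2.4, 4.3]
gripper_width: 0.676
```

Contact: the force went from -2 to +4 N. Release slowly.

```bash
python3 -m jog '[{"gripper":0.4,"x":0,"y":0,"z":0,"spin":0},{"gripper":0.5,"x":0,"y":0,"z":0,"spin":0},{"gripper":0.7,"x":0,"y":0,"z":0,"spin":0},{"gripper":0.8,"x":0,"y":0,"z":0,"spin":0},{"gripper":0.9,"x":0,"y":0,"z":0,"spin":0},{"gripper":0.9,"x":0,"y":0,"z":-5,"spin":0},{"gripper":0.9,"x":0,"y":0,"z":-30,"spin":0},{"gripper":0.9,"x":0,"y":0,"z":-70,"spin":0},{"gripper":0.9,"x":0,"y":0,"z":-110,"spin":0},{"gripper":0.9,"x":0,"y":0,"z":-110,"spin":0}]' ; python3 -m jog '[{"gripper":0.0,"x":150,"y":60,"z":0,"spin":0},{"gripper":0,"x":150,"y":60,"z":0,"spin":0},{"gripper":0,"x":150,"y":60,"z":-30,"spin":0},{"gripper":0,"x":150,"y":60,"z":-30,"spin":0},{"gripper":0,"x":150,"y":60,"z":-30,"spin":0},{"gripper":0,"x":150,"y":60,"z":-30,"spin":0}]'
python3 - <<'E'
from m import *
im,d=snap('wrist','w7.png'); P=cloud('wrist',d); rect(P,im,(.476,-.353),.093,.115); rect(P,im,(.476,-.353),.045,.053)
for t in ['tier_center','mate_top']:
  for o in r.outline_of('wrist',t)[:4]:
    q=P[o['pixels']]; q=q[q[:,2]>(.043)]
    if len(q)<50: continue
    q=q[abs(q[:,2]-np.median(q[:,2]))<.006]
    print(t,round(o['p'],2),cv2.minAreaRect((q[:,:2]*1000).astype(np.float32)),np.median(q[:,2]).round(4))
P_=P
im,d=snap('side','side7.png'); P=cloud('side',d); rect(P,im,(.476,-.353),.093,.115);
E
```

```text
t: 11.9
eef_pos: [0.4825, -0.355, 0.1843]
ee_rot: [[0.073, 0.997, 0.009], [0.997, -0.073, -0.006], [-0.006, 0.01, -1.0]]
contact_force: [-0.2, -0.0, -0.6]
gripper_width: 0.95
t: 12.5
eef_pos: [0.5489, -0.2084, 0.2073]
ee_rot: [[0.073, 0.997, -0.001], [0.997, -0.073, -0.001], [-0.001, -0.001, -1.0]]
contact_force: [-0.1, -0.5, 0.2]
gripper_width: 0.5
7852 rect c [ 476.6 -352.8] size [ 56.9 111.3] ang 85.7 zmed 0.1019 mean [ 473.2 -350.3  101.4]
844 rect c [ 477.7 -330.3] size [ 22.2 122.6] ang 88.2 zmed 0.0469 mean [ 472.2 -325.7   47. ]
tier_center 0.98 ((476.23846435546875, -352.8155517578125), (56.89580535888672, 109.82670593261719), 85.7415771484375) 0.1019
tier_center 0.91 ((787.0050048828125, 106.05183410644531), (58.16862487792969, 108.59957885742188), 83.37513732910156) 0.0518
tier_center 0.84 ((529.4155883789062, -148.39108276367188), (109.87882995605469, 57.08791732788086), 13.325936317443848) 0.0519
mate_top 0.95 ((503.9471130371094, -488.818115234375), (65.252197265625, 88.16541290283203), 25.51666831970215) 0.0479
mate_top 0.86 ((477.359619140625, -326.9446716308594), (123.36351013183594, 22.36455535888672), 0.37364014983177185) 0.0466
mate_top 0.67 ((388.063720703125, -231.2571258544922), (66.0167236328125, 78.3839111328125), 61.10070037841797) 0.048
mate_top 0.47 ((662.1705322265625, -74.32316589355469), (13.991575241088867, 61.442142486572266), 17.06552505493164) 0.0572
977 rect c [ 478.2 -351.5] size [ 59.1 110.9] ang 85.3 zmed 0.104 mean [ 475.2 -354.4  103.6]
```

View pics/w7.png

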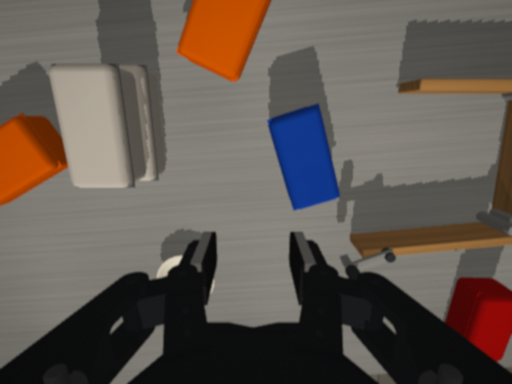

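The tier sits centred to under 1 mm and within about 0.2° of the mate. Next, a view over the guard.

```bash
python3 -m jog '[{"gripper":0.5,"x":228,"y":-37,"z":-80,"spin":0},{"gripper":0.5,"x":228,"y":-37,"z":-80,"spin":0},{"gripper":0.5,"x":228,"y":-37,"z":-80,"spin":0},{"gripper":0.5,"x":228,"y":-37,"z":-80,"spin":0},{"gripper":0.5,"x":228,"y":-37,"z":-80,"spin":0},{"gripper":0.5,"x":228,"y":-37,"z":-80,"spin":0},{"gripper":0.5,"x":228,"y":-37,"z":-80,"spin":0},{"gripper":0.5,"x":228,"y":-37,"z":-80,"spin":0},{"gripper":0.5,"x":228,"y":-37,"z":-80,"spin":0}]'
cat > g.py <<'E'
import sys
from m import *
tag=sys.argv[1]
st(); im,d=snap('wrist',tag+'.png'); P=cloud('wrist',d); np.save(tag+'P.npy',P)
for t in ['guard','guard_h1','guard_h2','guard_tip_end','keeper_knob']:
    print(t,[(np.round(o['point'],3).tolist(),round(o['p'],2)) for o in r.spot_point('wrist',t)][:4])
# top-edge pixels: woody colour z .043-.055
f=im.astype(int); w=(f[...,0]-f[...,2]>40)&(P[...,2]>.044)&(P[...,2]<.054)&(P[...,0]>.4)&(P[...,0]<.7)&(abs(P[...,1])<.2)
mask=cv2.morphologyEx(w.astype(np.uint8),cv2.MORPH_OPEN,np.ones((2,2)))
n,l=cv2.connectedComponents(mask)
for i in range(1,n):
    q=P[l==i]
    if len(q)<60: continue
    b=cv2.minAreaRect((q[:,:2]*1000).astype(np.float32)); print(len(q),np.round(b[0],1),np.round(b[1],1),round(b[2],1),'box',np.round(cv2.boxPoints(b),0).tolist(),np.median(q[:,2]).round(4))
E
python3 g.py w8
```

```text
t: 13.6
eef_pos: [0.529, 0.0205, 0.2867]
ee_rot: [[0.076, 0.997, -0.002], [0.997, -0.076, -0.001], [-0.001, -0.002, -1.0]]
contact_force: [-0.1, -0.9, 0.2]
gripper_width: 0.75
t 13.6 tcp [0.529  0.0205 0.2867] F [-0.1 -0.9  0.2] g 0.75
[[0.076, 0.997, -0.002], [0.997, -0.076, -0.001], [-0.001, -0.002, -1.0]]
guard [([0.652, 0.017, 0.001], 0.95)]
guard_h1 [([0.637, 0.106, 0.051], 0.64), ([0.472, 0.106, 0.053], 0.56)]
guard_h2 [([0.637, 0.106, 0.051], 0.64), ([0.472, 0.106, 0.053], 0.56)]
guard_tip_end [([0.456, -0.026, 0.05], 0.78)]
keeper_knob [([0.457, -0.029, 0.05], 0.18)]
830 [463.6  41.7] [142.2  16.5] 85.6 box [[450.0, -29.0], [466.0, -30.0], [477.0, 112.0], [461.0, 113.0]] 0.0486
859 [532.7 115.9] [223.7  84.5] 28.2 box [[414.0, 100.0], [454.0, 26.0], [651.0, 132.0], [611.0, 206.0]] 0.0486
680 [603.7  29.9] [163.9 154.5] 0.2 box [[521.0, 107.0], [522.0, -48.0], [686.0, -47.0], [685.0, 107.0]] 0.0487
```

View pics/w8.png

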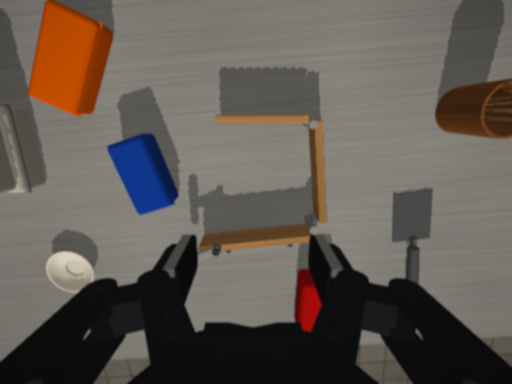

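```bash
cat > go.py <<'E'
import sys
from h import *
def rel(pts):
    s=r.state(); R=np.array(s['ee_rot']); 
    for p in pts: print(np.round(R.T@(np.array(p)-s['eef_pos'])*1000,0)+0)
if __name__=='__main__': st(); rel(eval(sys.argv[1]))
E
python3 go.py '[(.425,.005,.12),(.425,.005,.02)]'; python3 -c "
from station import r;import numpy as np;print(np.round(r.state()['q'],1))"
```

```text
t 13.9 tcp [0.5292 0.0223 0.2874] F [-0.2 -0.1  0.2] g 0.75
[[0.074, 0.997, -0.0], [0.997, -0.074, 0.0], [-0.0, -0.0, -1.0]]
[ -25. -103.  167.]
[ -25. -103.  267.]
[  5.9  12.  -12.9 102.6   2.9  65.7  77.8]
```

```bash
python3 -m jog '[{"gripper":-1,"x":-25,"y":-103,"z":50,"spin":0.074},{"gripper":-1,"x":-25,"y":-103,"z":100,"spin":0.074},{"gripper":-1,"x":-25,"y":-103,"z":167,"spin":0.074},{"gripper":-1,"x":-25,"y":-103,"z":167,"spin":0.074},{"gripper":-1,"x":-25,"y":-103,"z":167,"spin":0.074},{"gripper":-1,"x":-25,"y":-103,"z":210,"spin":0.074},{"gripper":-1,"x":-25,"y":-103,"z":240,"spin":0.074},{"gripper":-1,"x":-25,"y":-103,"z":267,"spin":0.074},{"gripper":-1,"x":-25,"y":-103,"z":267,"spin":0.074},{"gripper":-1,"x":-25,"y":-103,"z":267,"spin":0.074}]'
python3 - <<'E'
from h import *
st(); snap('side','s9.png')
E
python3 -c "
import cv2;e=cv2.imread('pics/side0.png');e=cv2.imread('pics/s9.png');cv2.imwrite('pics/c9.png',cv2.resize(e[120:260,160:340],(756,588),interpolation=cv2.INTER_CUBIC))"
```

```text
t: 14.9
eef_pos: [0.426, 0.0056, 0.0214]
ee_rot: [[0.146, 0.989, 0.0], [0.989, -0.146, 0.0], [0.0, 0.0, -1.0]]
contact_force: [-0.1, 0.2, 1.5]
gripper_width: 0.004
t 14.9 tcp [0.426  0.0056 0.0214] F [-0.1  0.2  1.5] g 0.004
[[0.146, 0.989, 0.0], [0.989, -0.146, 0.0], [0.0, 0.0, -1.0]]
```

View pics/c9.png

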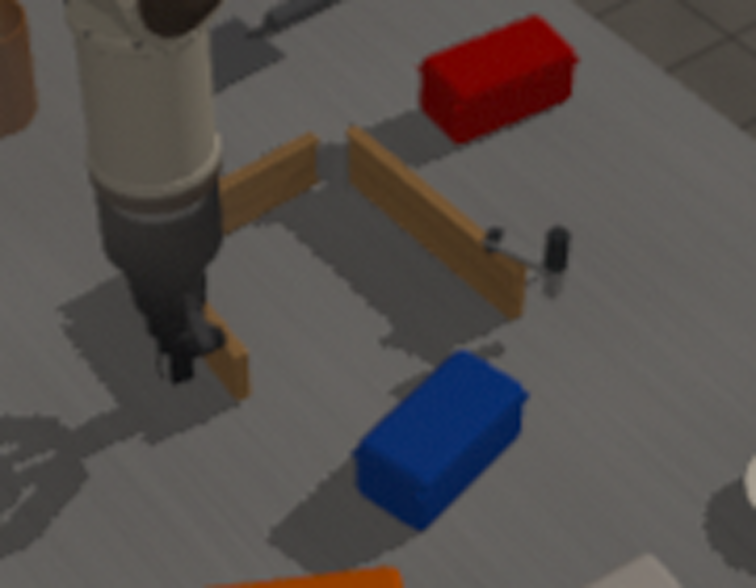

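```bash
cat > path1.py <<'E'
from h import *
h2=np.array([.476,.107]); s=st(); R=np.array(s['ee_rot']); p0=s['eef_pos']; a0=np.degrees(np.arctan2(R[1,0],R[0,0]))
rr=.105
for phi in [-94,-85,-75,-65,-55,-45,-35,-25,-15,-8,-3,0,3]:
    sp=max(-.9,-.0115*(phi+94)); a=np.radians(a0)-sp
    f=np.radians(phi); d=np.array([np.cos(f),np.sin(f)]); n=np.array([np.sin(f),-np.cos(f)])
    ex=np.array([np.cos(a),np.sin(a)]); ey=np.array([ex[1],-ex[0]])
    c=.0145*abs(ex@n)+.011*abs(ey@n)
    p=h2+rr*d+(.01325+c)*n
    t=R.T@(np.array([p[0],p[1],.0214])-p0)*1000
    print(phi,'sp',round(sp,2),'world',p.round(3),'tool',t.round(0),'c',round(c,4))
E
python3 path1.py
```

```text
t 14.95 tcp [0.4266 0.0056 0.022 ] F [-0.6  0.9  0.5] g 0.0
[[0.146, 0.989, 0.002], [0.989, -0.146, 0.0], [0.0, 0.002, -1.0]]
-94 sp -0.0 world [0.443 0.004] tool [ 1. 17.  1.] c 0.0121
-85 sp -0.1 world [0.459 0.   ] tool [-1. 33.  1.] c 0.0128
-75 sp -0.22 world [ 0.477 -0.001] tool [ 1. 51.  1.] c 0.0135
-65 sp -0.33 world [0.495 0.   ] tool [ 5. 69.  1.] c 0.0142
-55 sp -0.45 world [0.513 0.005] tool [12. 86.  1.] c 0.0149
-45 sp -0.56 world [0.53  0.012] tool [ 22. 101.   1.] c 0.0155
-35 sp -0.68 world [0.545 0.023] tool [ 34. 115.   1.] c 0.016
-25 sp -0.79 world [0.559 0.036] tool [ 49. 126.   1.] c 0.0165
-15 sp -0.9 world [0.57  0.051] tool [ 65. 135.   1.] c 0.017
-8 sp -0.9 world [0.576 0.062] tool [ 77. 139.   1.] c 0.0177
-3 sp -0.9 world [0.579 0.07 ] tool [ 86. 142.   1.] c 0.018
0 sp -0.9 world [0.581 0.076] tool [ 92. 143.   1.] c 0.0181
3 sp -0.9 world [0.583 0.081] tool [ 97. 143.   1.] c 0.0182
```

```bash
python3 -m jog '[{"gripper":-1,"x":1,"y":10,"z":1,"spin":0},{"gripper":-1,"x":1,"y":17,"z":1,"spin":0},{"gripper":-1,"x":0,"y":25,"z":1,"spin":-0.05},{"gripper":-1,"x":-1,"y":33,"z":1,"spin":-0.1},{"gripper":-1,"x":0,"y":42,"z":1,"spin":-0.16},{"gripper":-1,"x":1,"y":51,"z":1,"spin":-0.22},{"gripper":-1,"x":3,"y":60,"z":1,"spin":-0.28},{"gripper":-1,"x":5,"y":69,"z":1,"spin":-0.33},{"gripper":-1,"x":8,"y":78,"z":1,"spin":-0.39},{"gripper":-1,"x":12,"y":86,"z":1,"spin":-0.45}]'
python3 - <<'E'
from h import *
st(); snap('side','s10.png')
E
python3 -c "
import cv2;e=cv2.imread('pics/s10.png');cv2.imwrite('pics/c10.png',cv2.resize(e[120:260,160:340],(756,588),interpolation=cv2.INTER_CUBIC))"
```

```text
t: 15.95
eef_pos: [0.5129, 0.0042, 0.0205]
ee_rot: [[-0.3, 0.954, 0.001], [0.954, 0.3, -0.0], [-0.001, 0.001, -1.0]]
contact_force: [-1.2, 0.4, -0.6]
gripper_width: -0.001
t 15.95 tcp [0.5129 0.0042 0.0205] F [-1.2  0.4 -0.6] g -0.001
[[-0.3, 0.954, 0.001], [0.954, 0.3, -0.0], [-0.001, 0.001, -1.0]]
```

View pics/c10.png

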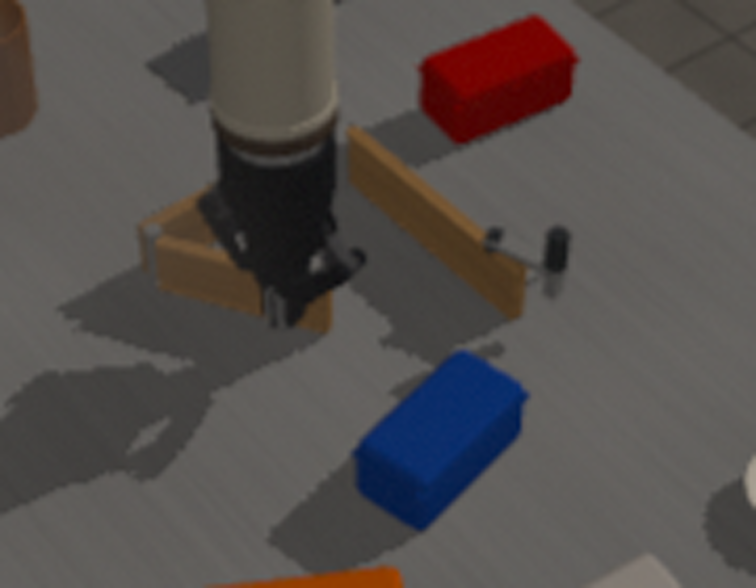

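```bash
sed -i 's/sp=max(-.9,-.0115\*(phi+94))/sp=max(-.45,-.0115*(phi+55))/; s/\[-94.*3\]:/[-55,-50,-45,-40,-35,-30,-25,-20,-15,-12,-9,-6,-3,0,3]:/' path1.py; python3 path1.py
```

```text
t 16.0 tcp [0.5147 0.0049 0.0207] F [1.8 0.1 0.4] g -0.001
[[-0.303, 0.953, 0.003], [0.953, 0.303, 0.0], [-0.001, 0.003, -1.0]]
-55 sp -0.0 world [0.513 0.005] tool [ 0. -1. -1.] c 0.0148
-50 sp -0.06 world [0.522 0.008] tool [ 1.  8. -1.] c 0.0151
-45 sp -0.11 world [0.53  0.012] tool [ 3. 17. -1.] c 0.0154
-40 sp -0.17 world [0.538 0.017] tool [ 5. 26. -1.] c 0.0157
-35 sp -0.23 world [0.545 0.023] tool [ 8. 34. -1.] c 0.016
-30 sp -0.29 world [0.552 0.029] tool [12. 43. -1.] c 0.0162
-25 sp -0.34 world [0.559 0.036] tool [16. 51. -1.] c 0.0165
-20 sp -0.4 world [0.564 0.043] tool [21. 59. -1.] c 0.0167
-15 sp -0.45 world [0.57  0.051] tool [27. 66. -0.] c 0.017
-12 sp -0.45 world [0.572 0.055] tool [31. 70. -0.] c 0.0173
-9 sp -0.45 world [0.575 0.06 ] tool [34. 74. -0.] c 0.0176
-6 sp -0.45 world [0.577 0.065] tool [38. 78. -0.] c 0.0178
-3 sp -0.45 world [0.579 0.07 ] tool [43. 81. -0.] c 0.018
0 sp -0.45 world [0.581 0.076] tool [47. 85. -0.] c 0.0181
3 sp -0.45 world [0.583 0.081] tool [52. 88. -0.] c 0.0182
```

```bash
python3 -m jog '[{"gripper":-1,"x":1,"y":8,"z":0,"spin":-0.06},{"gripper":-1,"x":3,"y":17,"z":0,"spin":-0.11},{"gripper":-1,"x":5,"y":26,"z":0,"spin":-0.17},{"gripper":-1,"x":8,"y":34,"z":0,"spin":-0.23},{"gripper":-1,"x":12,"y":43,"z":0,"spin":-0.29},{"gripper":-1,"x":16,"y":51,"z":0,"spin":-0.34},{"gripper":-1,"x":21,"y":59,"z":0,"spin":-0.4},{"gripper":-1,"x":27,"y":66,"z":0,"spin":-0.45},{"gripper":-1,"x":34,"y":74,"z":0,"spin":-0.45},{"gripper":-1,"x":40,"y":79,"z":0,"spin":-0.45}]'
python3 - <<'E'
from h import *
st(); snap('side','s11.png')
from go import rel
rel([(.579,.070,.0205),(.581,.076,.0205),(.583,.081,.0205)])
E
python3 -c "
import cv2;e=cv2.imread('pics/s11.png');cv2.imwrite('pics/c11.png',cv2.resize(e[120:260,160:340],(756,588),interpolation=cv2.INTER_CUBIC))"
```

```text
t: 17.0
eef_pos: [0.5757, 0.0671, 0.0199]
ee_rot: [[-0.683, 0.73, 0.001], [0.73, 0.683, 0.0], [-0.0, 0.001, -1.0]]
contact_force: [0.1, -1.8, 0.5]
gripper_width: 0.0
t 17.0 tcp [0.5757 0.0671 0.0199] F [ 0.1 -1.8  0.5] g 0.0
[[-0.683, 0.73, 0.001], [0.73, 0.683, 0.0], [-0.0, 0.001, -1.0]]
[-1.  3.  0.]
[2. 8. 0.]
[ 4. 13.  0.]
```

View pics/c11.png

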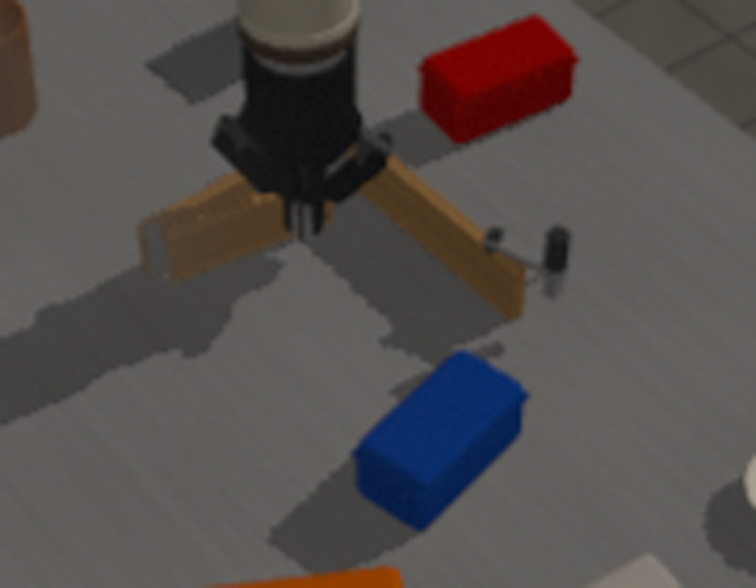

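Still about 1° to a few degrees open. Push on in small steps and watch the force.

```bash
python3 -m jog '[{"gripper":-1,"x":0,"y":3,"z":0,"spin":0},{"gripper":-1,"x":1,"y":5,"z":0,"spin":0},{"gripper":-1,"x":1.5,"y":6,"z":0,"spin":0}]';  python3 -m jog '[{"gripper":-1,"x":0.5,"y":1,"z":0,"spin":0},{"gripper":-1,"x":1,"y":2,"z":0,"spin":0}]'; python3 -m jog '[{"gripper":-1,"x":0.5,"y":1,"z":0,"spin":0},{"gripper":-1,"x":1,"y":2,"z":0,"spin":0}]'
```

```text
t: 17.35
eef_pos: [0.5782, 0.0715, 0.0195]
ee_rot: [[-0.684, 0.73, -0.0], [0.73, 0.684, -0.0], [-0.0, -0.0, -1.0]]
contact_force: [-0.5, -0.2, 0.6]
gripper_width: -0.003
t: 17.55
eef_pos: [0.5789, 0.0735, 0.0195]
ee_rot: [[-0.684, 0.73, -0.0], [0.73, 0.684, -0.0], [0.0, -0.0, -1.0]]
contact_force: [-0.2, -1.1, 0.7]
gripper_width: 0.005
t: 17.75
eef_pos: [0.5798, 0.0758, 0.0195]
ee_rot: [[-0.684, 0.73, -0.0], [0.73, 0.684, -0.0], [0.0, -0.0, -1.0]]
contact_force: [-0.4, -0.4, -0.0]
gripper_width: -0.001
```

```bash
python3 -m jog '[{"gripper":-1,"x":0.5,"y":1,"z":0,"spin":0},{"gripper":-1,"x":1,"y":2,"z":0,"spin":0},{"gripper":-1,"x":1,"y":2,"z":0,"spin":0}]' | sed -n 2,4p; python3 -m jog '[{"gripper":-1,"x":0.5,"y":1,"z":0,"spin":0},{"gripper":-1,"x":1,"y":2,"z":0,"spin":0},{"gripper":-1,"x":1,"y":2,"z":0,"spin":0}]'| sed -n 2,4p
python3 - <<'E'
from h import *
st(); snap('side','s12.png');snap('scene','n12.png')
E
python3 -c "
import cv2,numpy as np;e=cv2.imread('pics/s12.png');f=cv2.imread('pics/n12.png')
a=cv2.resize(e[150:220,180:280],(400,280),interpolation=cv2.INTER_CUBIC);b=cv2.resize(f[170:260,250:350],(400,360),interpolation=cv2.INTER_CUBIC)[:280]
cv2.imwrite('pics/c12.png',np.hstack([a,b]))"
```

```text
eef_pos: [0.5807, 0.0783, 0.0196]
ee_rot: [[-0.684, 0.729, 0.0], [0.729, 0.684, 0.0], [0.0, 0.0, -1.0]]
contact_force: [0.2, -0.4, -0.3]
eef_pos: [0.5815, 0.0803, 0.0196]
ee_rot: [[-0.684, 0.729, 0.0], [0.729, 0.684, 0.0], [0.0, 0.0, -1.0]]
contact_force: [-0.2, -0.3, -1.0]
t 18.35 tcp [0.5815 0.0803 0.0196] F [-0.2 -0.3 -1. ] g -0.003
[[-0.684, 0.729, 0.0], [0.729, 0.684, 0.0], [0.0, 0.0, -1.0]]
```

View pics/c12.png

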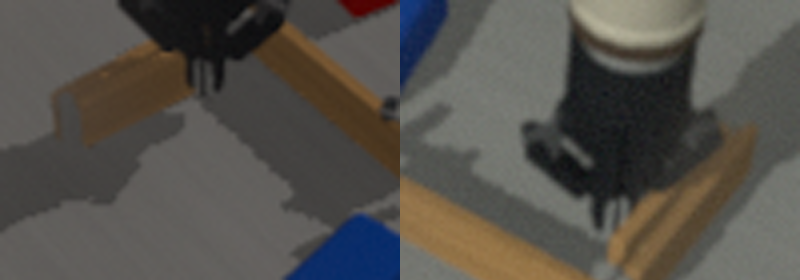

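```bash
for i in 1; do python3 -m jog '[{"gripper":-1,"x":0.5,"y":1,"z":0,"spin":0},{"gripper":-1,"x":1,"y":2,"z":0,"spin":0},{"gripper":-1,"x":1,"y":2,"z":0,"spin":0}]' | sed -n '2p;4p'; done; python3 -m jog '[{"gripper":-1,"x":0.5,"y":1,"z":0,"spin":0},{"gripper":-1,"x":1,"y":2,"z":0,"spin":0},{"gripper":-1,"x":1,"y":2,"z":0,"spin":0}]'| sed -n '2p;4p'
```

```text
eef_pos: [0.5823, 0.0823, 0.0196]
contact_force: [-0.9, -0.9, 0.1]
eef_pos: [0.583, 0.0845, 0.0196]
contact_force: [-0.2, -0.4, 0.4]
```

```bash
python3 -m jog '[{"gripper":-1,"x":0.5,"y":1,"z":0,"spin":0},{"gripper":-1,"x":1,"y":2,"z":0,"spin":0},{"gripper":-1,"x":1,"y":2,"z":0,"spin":0}]' | sed -n '2p;4p'
python3 - <<'E'
from h import *
st(); snap('scene','n13.png');snap('wrist','w13.png')
E
python3 -c "
import cv2,numpy as np;f=cv2.imread('pics/n13.png')
a=cv2.imread('pics/w13.png');b=cv2.resize(f[170:260,250:350],(400,360),interpolation=cv2.INTER_CUBIC)
cv2.imwrite('pics/c13.png',np.hstack([cv2.resize(a,(400,300)),b[60:]]))"
```

```text
eef_pos: [0.5832, 0.0851, 0.0194]
contact_force: [-2.0, -4.4, 2.4]
t 19.35 tcp [0.5832 0.0851 0.0194] F [-2.  -4.4  2.4] g 0.002
[[-0.684, 0.73, -0.001], [0.73, 0.684, -0.002], [-0.0, -0.002, -1.0]]
```

View pics/c13.png

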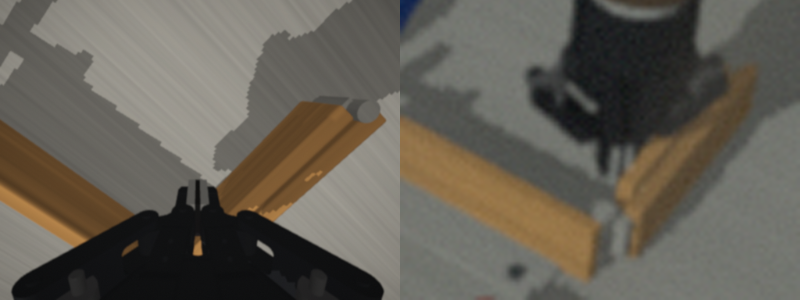

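```bash
python3 go.py '[(.575,.055,.02),(.575,.055,.12),(.50,.165,.12),(.50,.165,.02)]'; python3 -c "
from station import r;import numpy as np;print(np.round(r.state()['q'],1))"
```

```text
t 19.45 tcp [0.5832 0.0852 0.0194] F [-2.2 -3.4  1.5] g 0.003
[[-0.683, 0.73, -0.001], [0.73, 0.683, -0.001], [-0.0, -0.002, -1.0]]
[-16. -27.  -1.]
[ -16.  -27. -101.]
[ 115.   -6. -101.]
[115.  -6.  -1.]
[  5.8  38.8 -21.9 105.1  21.3  40.3 104.9]
```

```bash
python3 -m jog '[{"gripper":-1,"x":-8,"y":-14,"z":0,"spin":0},{"gripper":-1,"x":-16,"y":-27,"z":-10,"spin":0},{"gripper":-1,"x":-16,"y":-27,"z":-55,"spin":0},{"gripper":-1,"x":-16,"y":-27,"z":-100,"spin":0.1},{"gripper":-1,"x":25,"y":-20,"z":-100,"spin":0.24},{"gripper":-1,"x":70,"y":-13,"z":-100,"spin":0.38},{"gripper":-1,"x":115,"y":-6,"z":-100,"spin":0.52},{"gripper":-1,"x":115,"y":-6,"z":-100,"spin":0.66},{"gripper":-1,"x":115,"y":-6,"z":-100,"spin":0.75},{"gripper":-1,"x":115,"y":-6,"z":-100,"spin":0.75}]'
python3 - <<'E'
from m import *
st(); snap('wrist','w14.png'); im,d=snap('scene','n14.png')
for n in ['wrist','scene']:
  for t in ['guard_h1','guard_h2','guard_tip_end']:
    print(t,[(np.round(o['point'],3).tolist(),round(o['p'],2)) for o in r.spot_point(n,t)][:4])
E
```

```text
t: 20.45
eef_pos: [0.5008, 0.1667, 0.1199]
ee_rot: [[-0.004, 1.0, 0.001], [1.0, 0.004, 0.001], [0.001, 0.001, -1.0]]
contact_force: [0.0, -0.4, 0.1]
gripper_width: 0.001
t 20.45 tcp [0.5008 0.1667 0.1199] F [ 0.  -0.4  0.1] g 0.001
[[-0.004, 1.0, 0.001], [1.0, 0.004, 0.001], [0.001, 0.001, -1.0]]
guard_h1 [([0.475, 0.107, 0.05], 0.88)]
guard_h2 [([0.475, 0.107, 0.05], 0.88)]
guard_tip_end []
guard_h1 [([0.478, 0.113, 0.051], 0.79)]
guard_h2 [([0.478, 0.113, 0.051], 0.79)]
guard_tip_end [([0.611, 0.108, 0.05], 0.76)]
```

View pics/w14.png

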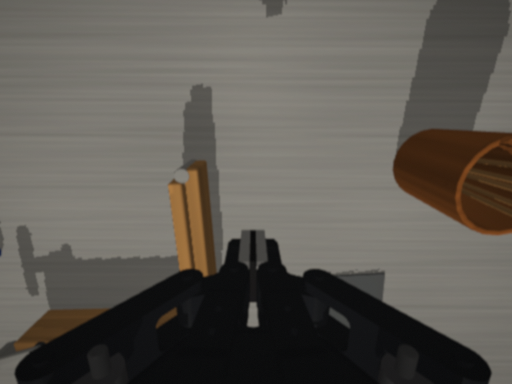

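```bash
cat > path2.py <<'E'
from h import *
h1=np.array([.637,.107]); s=st(); R=np.array(s['ee_rot']); p0=s['eef_pos']
for psi in [182.6,190,200,210,220,230,240,250,258,264,267,270,272]:
    f=np.radians(psi); e=np.array([np.cos(f),np.sin(f)]); o=np.array([np.sin(f),-np.cos(f)])
    o=np.array([np.sin(f),-np.cos(f)])
    c=.0145*abs(o[1])+.011*abs(o[0])
    p=h1+.135*e+(.0205+c)*o
    t=R.T@(np.array([p[0],p[1],.02])-p0)*1000
    print(psi,p.round(3),t.round(0))
E
python3 path2.py
```

```text
t 20.85 tcp [0.5008 0.1658 0.1195] F [-0.9  1.  -0.5] g -0.001
[[-0.003, 1.0, -0.0], [1.0, 0.003, 0.0], [0.0, -0.0, -1.0]]
182.6 [0.501 0.136] [-29.  -0.  99.]
190 [0.498 0.12 ] [-46.  -3.  99.]
200 [0.497 0.096] [-69.  -4.  99.]
210 [0.501 0.073] [-93.  -0.  99.]
220 [0.509 0.05 ] [-116.    8.   99.]
230 [0.521 0.028] [-138.   20.   99.]
240 [0.537 0.009] [-157.   36.   99.]
250 [ 0.557 -0.008] [-174.   56.   99.]
258 [ 0.575 -0.018] [-184.   74.   99.]
264 [ 0.59  -0.024] [-190.   89.   99.]
267 [ 0.598 -0.026] [-192.   96.   99.]
270 [ 0.606 -0.028] [-194.  104.   99.]
272 [ 0.61  -0.029] [-195.  108.   99.]
```

```bash
python3 -m jog '[{"gripper":-1,"x":0,"y":0,"z":40,"spin":0},{"gripper":-1,"x":0,"y":0,"z":75,"spin":0},{"gripper":-1,"x":0,"y":0,"z":99,"spin":0},{"gripper":-1,"x":-10,"y":0,"z":99,"spin":0},{"gripper":-1,"x":-20,"y":0,"z":99,"spin":0},{"gripper":-1,"x":-29,"y":0,"z":99,"spin":0},{"gripper":-1,"x":-38,"y":-2,"z":99,"spin":0},{"gripper":-1,"x":-46,"y":-3,"z":99,"spin":0},{"gripper":-1,"x":-58,"y":-4,"z":99,"spin":0},{"gripper":-1,"x":-69,"y":-4,"z":99,"spin":0}]'; python3 -m jog '[{"gripper":-1,"x":-12,"y":2,"z":0,"spin":0},{"gripper":-1,"x":-24,"y":4,"z":0,"spin":0},{"gripper":-1,"x":-36,"y":8,"z":0,"spin":0},{"gripper":-1,"x":-47,"y":12,"z":0,"spin":0}]'
python3 - <<'E'
from h import *
st(); snap('side','s15.png')
E
python3 -c "
import cv2;e=cv2.imread('pics/s15.png');cv2.imwrite('pics/c15.png',cv2.resize(e[120:260,160:340],(756,588),interpolation=cv2.INTER_CUBIC))"; python3 path2.py
```

```text
t: 21.85
eef_pos: [0.4974, 0.0965, 0.0212]
ee_rot: [[-0.004, 1.0, 0.001], [1.0, 0.004, 0.0], [0.0, 0.001, -1.0]]
contact_force: [1.9, 3.4, -0.1]
gripper_width: 0.001
t: 22.25
eef_pos: [0.509, 0.0488, 0.0203]
ee_rot: [[-0.003, 1.0, -0.001], [1.0, 0.003, -0.0], [-0.0, -0.001, -1.0]]
contact_force: [1.0, 3.3, -0.1]
gripper_width: 0.006
t 22.25 tcp [0.509  0.0488 0.0203] F [ 1.   3.3 -0.1] g 0.006
[[-0.003, 1.0, -0.001], [1.0, 0.003, -0.0], [-0.0, -0.001, -1.0]]
t 22.3 tcp [0.5098 0.0464 0.0203] F [ 0.6  0.8 -1. ] g -0.001
[[-0.0, 1.0, -0.0], [1.0, 0.0, -0.002], [-0.002, -0.0, -1.0]]
182.6 [0.501 0.136] [90. -9.  0.]
190 [0.498 0.12 ] [ 73. -12.   0.]
200 [0.497 0.096] [ 50. -13.   0.]
210 [0.501 0.073] [26. -9.  0.]
220 [0.509 0.05 ] [ 3. -1.  0.]
230 [0.521 0.028] [-18.  11.   0.]
240 [0.537 0.009] [-38.  27.   0.]
250 [ 0.557 -0.008] [-54.  47.   0.]
258 [ 0.575 -0.018] [-64.  66.   0.]
264 [ 0.59  -0.024] [-70.  80.   0.]
267 [ 0.598 -0.026] [-73.  88.   0.]
270 [ 0.606 -0.028] [-74.  96.   0.]
272 [ 0.61  -0.029] [-75. 100.   0.]
```

View pics/c15.png

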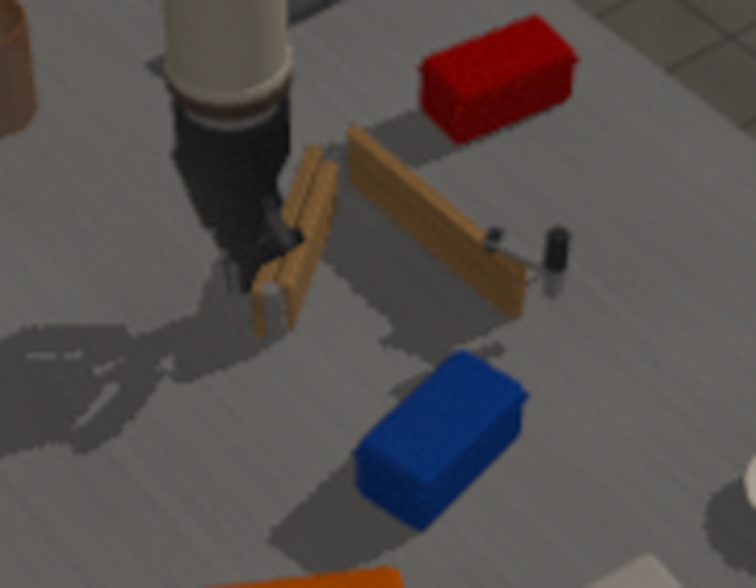

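Works well: middle and end panels moving together. Continuing.

```bash
python3 -m jog '[{"gripper":-1,"x":-10,"y":6,"z":0,"spin":0},{"gripper":-1,"x":-19,"y":11,"z":0,"spin":0},{"gripper":-1,"x":-29,"y":19,"z":0,"spin":0},{"gripper":-1,"x":-38,"y":27,"z":0,"spin":0},{"gripper":-1,"x":-46,"y":37,"z":0,"spin":0},{"gripper":-1,"x":-54,"y":47,"z":0,"spin":0},{"gripper":-1,"x":-60,"y":57,"z":0,"spin":0},{"gripper":-1,"x":-64,"y":66,"z":0,"spin":0},{"gripper":-1,"x":-67,"y":73,"z":0,"spin":0},{"gripper":-1,"x":-70,"y":80,"z":0,"spin":0}]'; python3 -m jog '[{"gripper":-1,"x":-1,"y":4,"z":0,"spin":0},{"gripper":-1,"x":-2,"y":7,"z":0,"spin":0}]'
python3 - <<'E'
from h import *
st(); snap('side','s16.png')
E
python3 -c "
import cv2;e=cv2.imread('pics/s16.png');cv2.imwrite('pics/c16.png',cv2.resize(e[120:260,160:340],(756,588),interpolation=cv2.INTER_CUBIC))"
```

```text
t: 23.3
eef_pos: [0.5895, -0.0196, 0.0203]
ee_rot: [[-0.003, 1.0, -0.001], [1.0, 0.003, 0.0], [0.0, -0.001, -1.0]]
contact_force: [-2.7, 2.5, 0.2]
gripper_width: -0.0
t: 23.5
eef_pos: [0.5964, -0.0216, 0.0204]
ee_rot: [[-0.003, 1.0, -0.001], [1.0, 0.003, 0.0], [0.0, -0.001, -1.0]]
contact_force: [-2.2, 1.7, 0.4]
gripper_width: -0.0
t 23.5 tcp [ 0.5964 -0.0216  0.0204] F [-2.2  1.7  0.4] g -0.0
[[-0.003, 1.0, -0.001], [1.0, 0.003, 0.0], [0.0, -0.001, -1.0]]
```

View pics/c16.png

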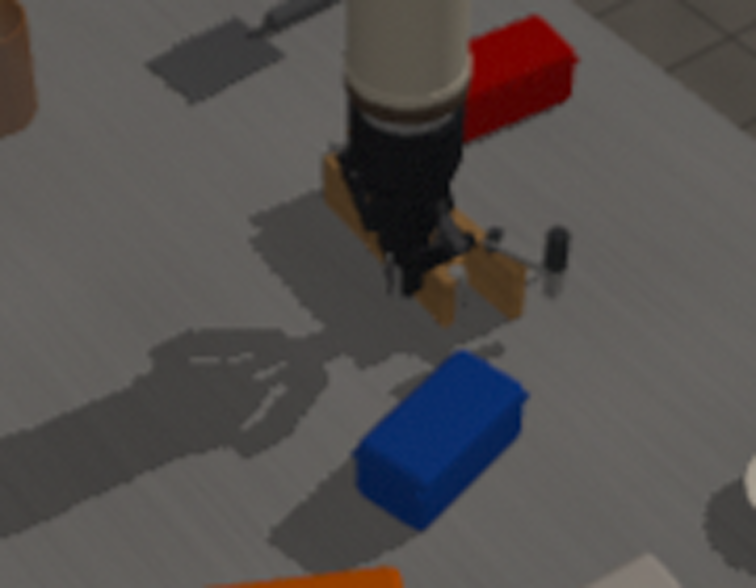

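```bash
python3 -m jog '[{"gripper":-1,"x":-1,"y":3,"z":0,"spin":0},{"gripper":-1,"x":-1,"y":6,"z":0,"spin":0},{"gripper":-1,"x":-2,"y":8,"z":0,"spin":0}]'|sed -n '2p;4p'; python3 -m jog '[{"gripper":-1,"x":0,"y":2,"z":0,"spin":0},{"gripper":-1,"x":0,"y":4,"z":0,"spin":0}]'|sed -n '2p;4p'; python3 -m jog '[{"gripper":-1,"x":0,"y":1,"z":0,"spin":0},{"gripper":-1,"x":0,"y":2,"z":0,"spin":0}]'|sed -n '2p;4p'
```

```text
eef_pos: [0.6044, -0.0235, 0.0205]
contact_force: [-2.4, 1.8, 0.2]
eef_pos: [0.6083, -0.0241, 0.0205]
contact_force: [-2.3, -0.7, 0.0]
eef_pos: [0.6087, -0.0242, 0.0204]
contact_force: [-8.5, -0.9, 5.9]
```

```bash
python3 -m jog '[{"gripper":-1,"x":0,"y":1,"z":0,"spin":0},{"gripper":-1,"x":0,"y":1,"z":0,"spin":0}]'|sed -n '2p;4p'; python3 -m jog '[{"gripper":-1,"x":0,"y":-6,"z":0,"spin":0},{"gripper":-1,"x":0,"y":-25,"z":0,"spin":0},{"gripper":-1,"x":0,"y":-25,"z":-50,"spin":0},{"gripper":-1,"x":0,"y":-25,"z":-100,"spin":0},{"gripper":-0.2,"x":0,"y":-25,"z":-150,"spin":0},{"gripper":0,"x":0,"y":-25,"z":-200,"spin":0},{"gripper":0,"x":0,"y":-25,"z":-200,"spin":0},{"gripper":0,"x":0,"y":-25,"z":-200,"spin":0}]'
python3 g.py w17; python3 - <<'E'
from h import *
snap('side','s17.png'); snap('scene','n17.png')
for n in ['side','scene']:
  for t in ['guard','guard_h1','guard_h2','keeper_knob']:
    print(n,t,[(np.round(o['point'],3).tolist(),round(o['p'],2)) for o in r.spot_point(n,t)][:4])
E
python3 -c "
import cv2,numpy as np;e=cv2.imread('pics/s17.png');f=cv2.imread('pics/n17.png')
cv2.imwrite('pics/c17.png',np.hstack([cv2.resize(e[140:240,200:310],(396,360),interpolation=cv2.INTER_CUBIC),cv2.resize(f[180:280,210:320],(396,360),interpolation=cv2.INTER_CUBIC)]))"
```

```text
eef_pos: [0.6088, -0.0242, 0.0204]
contact_force: [-9.5, -0.8, 6.7]
t: 25.25
eef_pos: [0.5884, -0.0238, 0.223]
ee_rot: [[-0.003, 1.0, 0.006], [1.0, 0.003, -0.001], [-0.001, 0.006, -1.0]]
contact_force: [-0.1, 0.9, -0.4]
gripper_width: 0.505
t 25.25 tcp [ 0.5884 -0.0238  0.223 ] F [-0.1  0.9 -0.4] g 0.505
[[-0.003, 1.0, 0.006], [1.0, 0.003, -0.001], [-0.001, 0.006, -1.0]]
guard [([0.656, 0.016, -0.001], 0.83), ([0.671, -0.098, 0.077], 0.74)]
guard_h1 [([0.636, 0.104, 0.051], 0.78), ([0.631, -0.053, 0.048], 0.72), ([0.672, -0.095, 0.076], 0.66)]
guard_h2 [([0.636, 0.104, 0.051], 0.78), ([0.631, -0.053, 0.048], 0.72), ([0.672, -0.095, 0.076], 0.66)]
guard_tip_end [([0.633, 0.084, 0.05], 0.91)]
keeper_knob [([0.67, -0.095, 0.077], 0.9)]
1070 [592.   33.4] [156.6 122.6] 73.8 box [[511.0, -25.0], [629.0, -59.0], [673.0, 91.0], [555.0, 126.0]] 0.0463
866 [611.8  -5. ] [176.1 104.8] 41.8 box [[511.0, -25.0], [581.0, -103.0], [712.0, 15.0], [642.0, 93.0]] 0.0463
1004 [594.7  46.2] [168.6 175.5] 0.7 box [[509.0, 133.0], [511.0, -43.0], [680.0, -41.0], [678.0, 135.0]] 0.0462
66 [650.9 -64.5] [ 6.1 21.1] 8.8 box [[646.0, -55.0], [650.0, -75.0], [656.0, -74.0], [652.0, -54.0]] 0.0464
side guard []
side guard_h1 [([0.639, 0.109, 0.052], 0.91), ([0.634, -0.054, 0.051], 0.85), ([0.478, -0.35, 0.048], 0.6), ([0.692, -0.316, -0.004], 0.16)]
side guard_h2 [([0.639, 0.109, 0.052], 0.91), ([0.634, -0.054, 0.051], 0.85), ([0.478, -0.35, 0.048], 0.6), ([0.692, -0.316, -0.004], 0.16)]
side keeper_knob [([0.671, -0.093, 0.076], 0.52)]
scene guard [([0.653, 0.019, -0.0], 0.88)]
scene guard_h1 [([0.635, -0.052, 0.053], 0.93), ([0.638, 0.106, 0.05], 0.8)]
scene guard_h2 [([0.635, -0.052, 0.053], 0.93), ([0.638, 0.106, 0.05], 0.8)]
scene keeper_knob [([0.668, -0.092, 0.074], 0.64)]
```

View pics/c17.png

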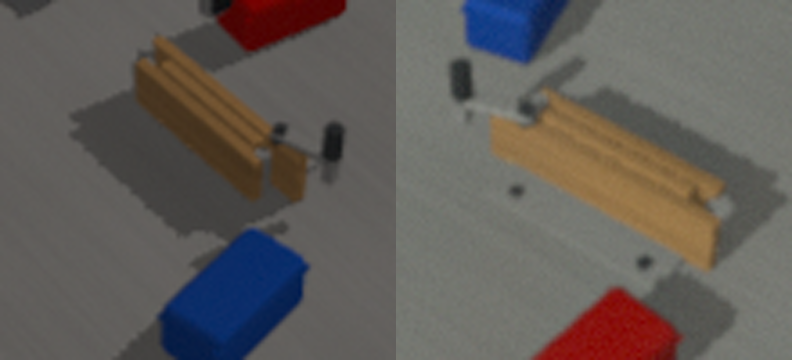

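View pics/w17.png

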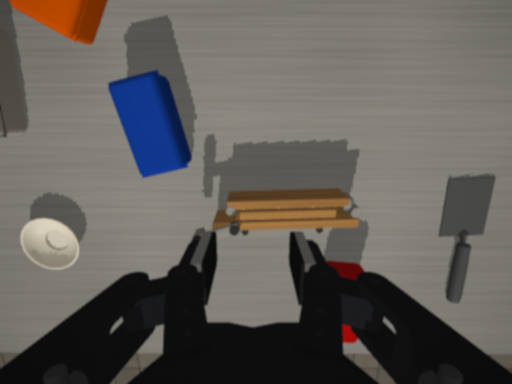

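```bash
python3 go.py '[(.670,-.0935,.16)]'; python3 -m jog '[{"gripper":-0.2,"x":-35,"y":40,"z":20,"spin":0.15},{"gripper":-0.2,"x":-70,"y":82,"z":40,"spin":0.3},{"gripper":-0.2,"x":-70,"y":82,"z":62,"spin":0.45},{"gripper":-0.2,"x":-70,"y":82,"z":62,"spin":0.6},{"gripper":-0.2,"x":-70,"y":82,"z":62,"spin":0.75},{"gripper":-0.2,"x":-70,"y":82,"z":62,"spin":0.9},{"gripper":-0.2,"x":-70,"y":82,"z":62,"spin":1.05},{"gripper":-0.2,"x":-70,"y":82,"z":62,"spin":1.2},{"gripper":-0.2,"x":-70,"y":82,"z":62,"spin":1.25},{"gripper":-0.2,"x":-70,"y":82,"z":62,"spin":1.25}]'
python3 - <<'E'
from h import *
s=st(); print(np.round(s['q'],0))
snap('wrist','w18.png')
print([(np.round(o['point'],4).tolist(),round(o['p'],2)) for o in r.spot_point('wrist','keeper_knob')])
im,d=snap('scene','n18.png'); print([(np.round(o['point'],4).tolist(),round(o['p'],2)) for o in r.spot_point('scene','keeper_knob')])
E
```

```text
t 26.05 tcp [ 0.5864 -0.0236  0.2206] F [ 1.1 -0.   0.5] g 0.5
[[-0.003, 1.0, 0.0], [1.0, 0.003, 0.0], [0.0, 0.0, -1.0]]
[-70.  83.  61.]
t: 27.05
eef_pos: [0.6686, -0.0931, 0.1586]
ee_rot: [[0.948, 0.318, -0.0], [0.318, -0.948, -0.0], [-0.0, 0.0, -1.0]]
contact_force: [-0.4, 0.3, -0.2]
gripper_width: 0.4
t 27.05 tcp [ 0.6686 -0.0931  0.1586] F [-0.4  0.3 -0.2] g 0.4
[[0.948, 0.318, -0.0], [0.318, -0.948, -0.0], [-0.0, 0.0, -1.0]]
[ 7. 33. -1. 89.  1. 58. 23.]
[([0.6726, -0.0939, 0.0778], 0.87)]
[([0.6667, -0.0911, 0.0751], 0.73)]
```

View pics/w18.png

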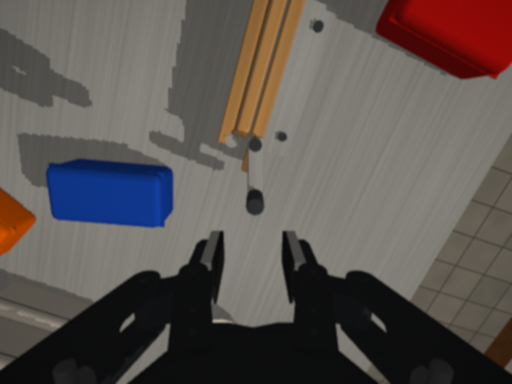

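```bash
python3 -m jog '[{"gripper":-0.2,"x":1,"y":0,"z":40,"spin":0},{"gripper":-0.2,"x":1,"y":0,"z":65,"spin":0},{"gripper":-0.2,"x":1,"y":0,"z":82,"spin":0},{"gripper":-0.2,"x":1,"y":0,"z":92,"spin":0},{"gripper":-0.2,"x":1,"y":0,"z":92,"spin":0}]'
cat > path3.py <<'E'
import sys
from h import *
s=st(); R=np.array(s['ee_rot']); p0=s['eef_pos']; a0=np.degrees(np.arctan2(R[1,0],R[0,0]))
pv=np.array([.6547,-.048]); lead=.008
for k in [-.31,-.2,-.05,.1,.25,.4,.55,.7,.85,1.0,1.15,1.3,1.45,1.57,1.65]:
    th=np.radians(-89)-k; u=np.array([np.cos(th),np.sin(th)]); t=np.array([np.sin(th),-np.cos(th)])
    p=pv+.049*u+lead*t
    sp=np.radians(a0)-np.arctan2(-t[1],-t[0]); sp=(sp+np.pi)%(2*np.pi)-np.pi
    print(k,p.round(3),(R.T@(np.array([p[0],p[1],p0[2]])-p0)*1000).round(1)[:2],'spin',round(sp,2))
E
python3 path3.py
python3 - <<'E'
from h import *
snap('side','s19.png')
e=cv2.imread('pics/s19.png');cv2.imwrite('pics/c19.png',cv2.resize(e[130:240,220:340],(600,550),interpolation=cv2.INTER_CUBIC))
E
```

```text
t: 27.75
eef_pos: [0.6687, -0.093, 0.0652]
ee_rot: [[0.948, 0.319, -0.002], [0.319, -0.948, 0.0], [-0.002, -0.001, -1.0]]
contact_force: [0.9, 0.4, -0.6]
gripper_width: 0.4
t 27.75 tcp [ 0.6687 -0.093   0.0652] F [ 0.9  0.4 -0.6] g 0.4
[[0.948, 0.319, -0.002], [0.319, -0.948, 0.0], [-0.002, -0.001, -1.0]]
-0.31 [ 0.663 -0.097] [-6.8  1.9] spin -0.0
-0.2 [ 0.657 -0.098] [-12.1   0.8] spin 0.11
-0.05 [ 0.65  -0.097] [-19.1  -1.8] spin 0.26
0.1 [ 0.643 -0.096] [-25.7  -5.3] spin 0.41
0.25 [ 0.636 -0.094] [-31.6  -9.7] spin 0.56
0.4 [ 0.629 -0.09 ] [-36.9 -15. ] spin 0.71
0.55 [ 0.623 -0.086] [-41.2 -21.1] spin 0.86
0.7 [ 0.618 -0.081] [-44.6 -27.7] spin 1.01
0.85 [ 0.613 -0.075] [-47.  -34.7] spin 1.16
1.0 [ 0.609 -0.069] [-48.3 -42.1] spin 1.31
1.15 [ 0.607 -0.062] [-48.5 -49.5] spin 1.46
1.3 [ 0.605 -0.054] [-47.6 -56.9] spin 1.61
1.45 [ 0.605 -0.047] [-45.6 -64. ] spin 1.76
1.57 [ 0.606 -0.041] [-43.3 -69.5] spin 1.88
1.65 [ 0.606 -0.037] [-41.3 -73. ] spin 1.96
```

View pics/c19.png

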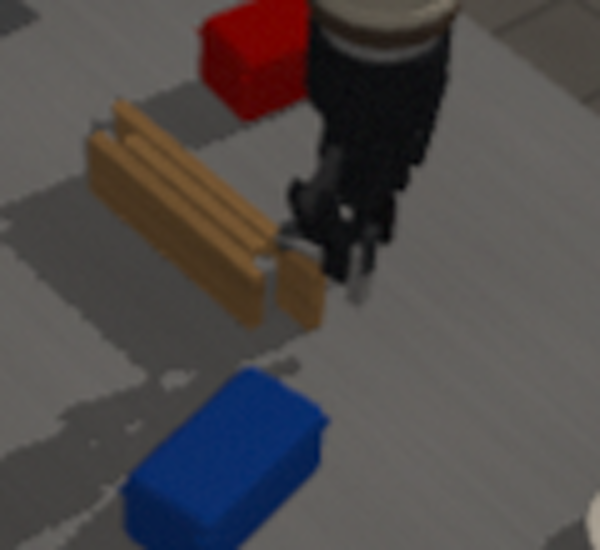

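```bash
python3 -m jog '[{"gripper":-0.2,"x":-7,"y":2,"z":0,"spin":0},{"gripper":-0.2,"x":-12,"y":1,"z":0,"spin":0.11},{"gripper":-0.2,"x":-19,"y":-2,"z":0,"spin":0.25},{"gripper":-0.2,"x":-25.5,"y":-5,"z":0,"spin":0.39},{"gripper":-0.2,"x":-31.5,"y":-9.5,"z":0,"spin":0.53},{"gripper":-0.2,"x":-36.5,"y":-14.5,"z":0,"spin":0.67},{"gripper":-0.2,"x":-41,"y":-20.5,"z":0,"spin":0.81},{"gripper":-0.2,"x":-44.5,"y":-27.5,"z":0,"spin":0.95},{"gripper":-0.2,"x":-46,"y":-31,"z":0,"spin":1.05},{"gripper":-0.2,"x":-46,"y":-31,"z":0,"spin":1.09}]'
python3 path3.py
python3 - <<'E'
from h import *
snap('side','s20.png')
e=cv2.imread('pics/s20.png');cv2.imwrite('pics/c20.png',cv2.resize(e[130:240,220:340],(600,550),interpolation=cv2.INTER_CUBIC))
E
```

```text
t: 28.8
eef_pos: [0.6167, -0.078, 0.0684]
ee_rot: [[0.719, -0.695, 0.003], [-0.695, -0.719, 0.0], [0.002, -0.002, -1.0]]
contact_force: [0.3, 0.3, -0.1]
gripper_width: 0.404
t 28.8 tcp [ 0.6167 -0.078   0.0684] F [ 0.3  0.3 -0.1] g 0.404
[[0.719, -0.695, 0.003], [-0.695, -0.719, 0.0], [0.002, -0.002, -1.0]]
-0.31 [ 0.663 -0.097] [ 46.4 -18.5] spin -1.1
-0.2 [ 0.657 -0.098] [ 42.9 -14.3] spin -0.99
-0.05 [ 0.65  -0.097] [37.4 -9.2] spin -0.84
0.1 [ 0.643 -0.096] [31.3 -5.1] spin -0.69
0.25 [ 0.636 -0.094] [24.6 -1.8] spin -0.54
0.4 [ 0.629 -0.09 ] [17.5  0.4] spin -0.39
0.55 [ 0.623 -0.086] [10.1  1.5] spin -0.24
0.7 [ 0.618 -0.081] [2.7 1.5] spin -0.09
0.85 [ 0.613 -0.075] [-4.7  0.4] spin 0.06
1.0 [ 0.609 -0.069] [-11.8  -1.8] spin 0.21
1.15 [ 0.607 -0.062] [-18.5  -5.1] spin 0.36
1.3 [ 0.605 -0.054] [-24.6  -9.3] spin 0.51
1.45 [ 0.605 -0.047] [-30.1 -14.4] spin 0.66
1.57 [ 0.606 -0.041] [-33.8 -19. ] spin 0.78
1.65 [ 0.606 -0.037] [-36.  -22.3] spin 0.86
```

View pics/c20.png

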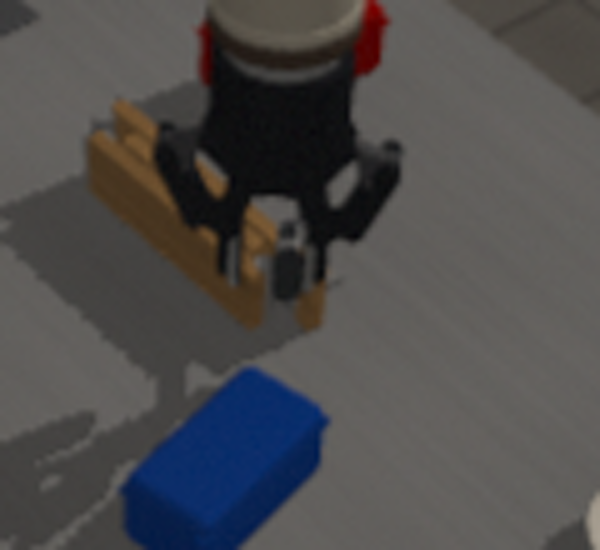

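Knob is straddled and following. Continue to the end of travel.

```bash
python3 -m jog '[{"gripper":-0.2,"x":-5,"y":0,"z":0,"spin":0.06},{"gripper":-0.2,"x":-12,"y":-2,"z":0,"spin":0.2},{"gripper":-0.2,"x":-18.5,"y":-5,"z":0,"spin":0.34},{"gripper":-0.2,"x":-24.5,"y":-9.5,"z":0,"spin":0.48},{"gripper":-0.2,"x":-28,"y":-12.5,"z":0,"spin":0.62},{"gripper":-0.2,"x":-30,"y":-14.5,"z":0,"spin":0.7},{"gripper":-0.2,"x":-32,"y":-16.5,"z":0,"spin":0.76},{"gripper":-0.2,"x":-33.5,"y":-18.5,"z":0,"spin":0.78},{"gripper":-0.2,"x":-33.5,"y":-18.5,"z":0,"spin":0.78}]'
python3 - <<'E'
from h import *
s=st(); print(np.round(s['q'],0))
snap('side','s21.png')
e=cv2.imread('pics/s21.png');cv2.imwrite('pics/c21.png',cv2.resize(e[130:240,220:340],(600,550),interpolation=cv2.INTER_CUBIC))
E
```

```text
t: 29.75
eef_pos: [0.6053, -0.0414, 0.0674]
ee_rot: [[0.026, -1.0, 0.001], [-1.0, -0.026, 0.0], [-0.0, -0.001, -1.0]]
contact_force: [-0.4, 0.7, -0.6]
gripper_width: 0.402
t 29.75 tcp [ 0.6053 -0.0414  0.0674] F [-0.4  0.7 -0.6] g 0.402
[[0.026, -1.0, 0.001], [-1.0, -0.026, 0.0], [-0.0, -0.001, -1.0]]
[-17.  36.  25. 103. -20.  45. -70.]
```

View pics/c21.png

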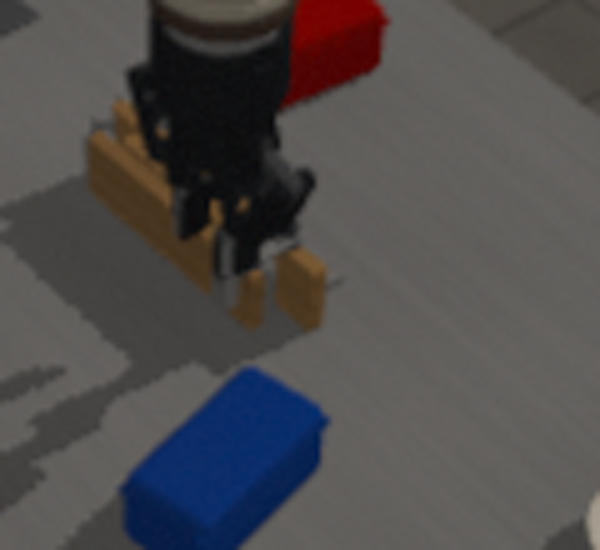

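```bash
for i in 1; do python3 -m jog '[{"gripper":-0.2,"x":-1,"y":0,"z":0,"spin":0},{"gripper":-0.2,"x":-2,"y":0,"z":0,"spin":0},{"gripper":-0.2,"x":-2,"y":0,"z":0,"spin":0}]'|sed -n '2p;4p';done; python3 -m jog '[{"gripper":-0.2,"x":-1,"y":0,"z":0,"spin":0},{"gripper":-0.2,"x":-2,"y":0,"z":0,"spin":0},{"gripper":-0.2,"x":-2,"y":0,"z":0,"spin":0}]'|sed -n '2p;4p'
```

```text
eef_pos: [0.6047, -0.04, 0.0666]
contact_force: [-0.6, -0.9, 1.0]
eef_pos: [0.6047, -0.0397, 0.0667]
contact_force: [0.0, -5.2, 0.6]
```

```bash
python3 -m jog '[{"gripper":-0.2,"x":-1,"y":0,"z":0,"spin":0},{"gripper":-0.2,"x":-1,"y":0,"z":0,"spin":0}]'|sed -n '2p;4p';  python3 -m jog '[{"gripper":-0.2,"x":4,"y":0,"z":0,"spin":0},{"gripper":-0.2,"x":8,"y":0,"z":0,"spin":0},{"gripper":-0.2,"x":8,"y":0,"z":-30,"spin":0},{"gripper":-0.2,"x":8,"y":0,"z":-80,"spin":0},{"gripper":-0.2,"x":8,"y":-20,"z":-130,"spin":0},{"gripper":-0.2,"x":8,"y":-20,"z":-180,"spin":0},{"gripper":-0.2,"x":8,"y":-20,"z":-180,"spin":0},{"gripper":-0.2,"x":8,"y":-20,"z":-180,"spin":0}]'
python3 g.py w22; python3 - <<'E'
from h import *
snap('side','s22.png'); snap('scene','n22.png')
for n in ['side','scene']:
  for t in ['guard','guard_h1','keeper_knob','tier_center','mate_top','dish','holder','spatula']:
    print(n,t,[(np.round(o['point'],3).tolist(),round(o['p'],2)) for o in r.spot_point(n,t)][:4])
e=cv2.imread('pics/s22.png');f=cv2.imread('pics/n22.png')
cv2.imwrite('pics/c22.png',np.hstack([cv2.resize(e[140:240,200:310],(396,360),interpolation=cv2.INTER_CUBIC),cv2.resize(f[180:280,210:320],(396,360),interpolation=cv2.INTER_CUBIC)]))
E
```

```text
eef_pos: [0.6047, -0.0396, 0.0667]
contact_force: [1.1, -5.6, -0.7]
t: 31.4
eef_pos: [0.6259, -0.0436, 0.2485]
ee_rot: [[0.026, -1.0, 0.004], [-1.0, -0.026, 0.001], [-0.001, -0.004, -1.0]]
contact_force: [0.4, -0.6, -1.0]
gripper_width: 0.403
t 31.4 tcp [ 0.6259 -0.0436  0.2485] F [ 0.4 -0.6 -1. ] g 0.403
[[0.026, -1.0, 0.004], [-1.0, -0.026, 0.001], [-0.001, -0.004, -1.0]]
guard [([0.652, 0.017, 0.002], 0.9)]
guard_h1 [([0.637, 0.107, 0.049], 0.86), ([0.632, -0.054, 0.05], 0.79)]
guard_h2 [([0.637, 0.107, 0.049], 0.86), ([0.632, -0.054, 0.05], 0.79)]
guard_tip_end [([0.636, 0.083, 0.047], 0.82), ([0.704, 0.289, 0.002], 0.25)]
keeper_knob [([0.606, -0.049, 0.077], 0.66)]
1076 [649.7  27.7] [ 51.9 162.5] 17.1 box [[601.0, 98.0], [649.0, -58.0], [698.0, -42.0], [651.0, 113.0]] 0.0463
140 [664.7 -56.8] [70.3 21.5] 40.2 box [[631.0, -71.0], [645.0, -88.0], [698.0, -42.0], [685.0, -26.0]] 0.0461
854 [661.5  19.6] [ 69.7 126.1] 1.9 box [[625.0, 81.0], [629.0, -45.0], [698.0, -42.0], [694.0, 84.0]] 0.0463
866 [623.2  20.9] [ 70.7 183.3] 28.9 box [[548.0, 84.0], [637.0, -76.0], [698.0, -42.0
[... 502 characters left out ...]
54, 0.053], 0.47)]
side holder [([0.476, 0.339, -0.0], 0.9)]
side spatula [([0.699, 0.289, 0.0], 0.62)]
scene guard []
scene guard_h1 [([0.633, -0.049, 0.052], 0.77), ([0.634, 0.107, 0.05], 0.56)]
scene keeper_knob [([0.604, -0.045, 0.074], 0.69)]
scene tier_center [([0.533, -0.144, 0.026], 0.86), ([0.789, 0.11, 0.027], 0.7), ([0.477, -0.351, 0.072], 0.6), ([0.604, -0.047, 0.075], 0.52)]
scene mate_top [([0.511, -0.5, 0.047], 0.96), ([0.367, -0.218, 0.047], 0.78), ([0.472, -0.354, 0.051], 0.73)]
scene dish [([0.699, -0.315, -0.005], 0.88)]
scene holder [([0.475, 0.338, -0.002], 0.87), ([0.701, 0.294, 0.003], 0.61), ([0.473, -0.354, 0.051], 0.32)]
scene spatula [([0.702, 0.293, 0.002], 0.74)]
```

View pics/c22.png

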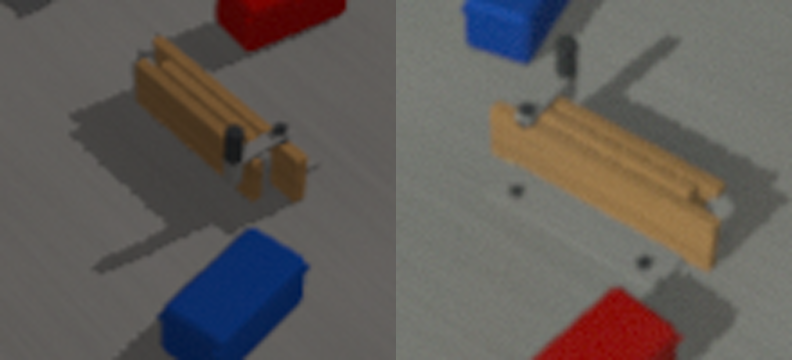

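View pics/w22.png

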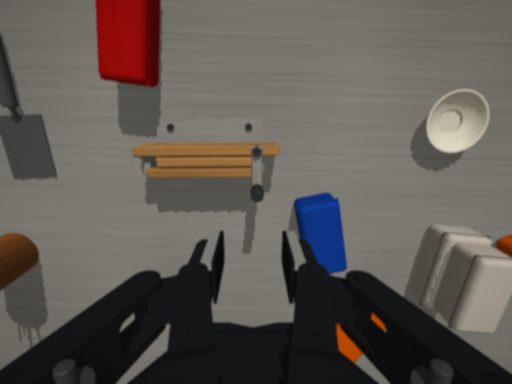

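```bash
python3 -c "
from station import r; print(r.sign_off())"
```

```text
the job is handed in; nothing more can be done
None
```

The job is done and handed in at about 32 s of the 72 s allowed.

- **Bento tier:** I lifted the white tier out of the guard and set it on the white lower tier. Checked from the wrist camera just after release, it sat within about 1 mm of centre and 0.2° of square. Its top was at 102–104 mm, where 104 is expected. The side and scene cameras still showed it there at the end.
- **Guard:** I pushed the end panel in until it stopped, at about 5 N. I then pushed both panels until they stopped against the fixed panel, at about 9 N. The last pictures show three parallel panels with the end panel in the middle.
- **Keeper:** I turned it until it stopped, at about 5 N. The knob stands at (0.606, -0.049), within about 1 mm of where I computed it should be for fully across.
- **Left alone:** The dish, holder, spatula and lower tier read within the networks' few-millimetre error of their starting positions. I did not touch the blue, red or orange look-alikes.

**Checks that failed or disagreed:**
- My automatic fit of the panels' top edges gave meaningless boxes, so I judged the fold from the networks' points, the contact forces and the pictures.
- The side camera missed the guard in one view and the scene camera in another.
- One move was refused at the start because its rows left out the spin value. I typed it again and nothing was disturbed.
- A small spin before the first push went the wrong way, with no effect on the result.

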